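# Load the dispensing tray, dock it and lock the bay

### The job

Stand every medicine carton that is on the work board the right way up in the dispensing tray, one to a compartment, and then slide the tray fully home into the docking bay. With the tray home, take the locking pin from its stand, set its tip down in the long groove of the bay's cover plate and slide it along until it drops into the hidden lock socket; leave the pin upright in the socket, all the way down, the cartons still standing in the tray, and do not disturb the tape roll and the sticky notes.

Things in the scene. Friction and masses are not known exactly. Their poses are not given: they have to be found in the camera images.
- dock: White docking bay fixed on the work board (a fixed white slab, its top at z = 14 mm, under everything handled); place and yaw vary; origin on the board in the bay's middle, z up. The tray goes in at the open -y end and slides along +y between two 20 mm high rails (inner faces x = +-47 mm, y = -122 to +138) to a stop (face y = +138, 32 mm high). Behind the stop is the lock console.
- bay_home (a point): On the board, where the tray's origin lies when the tray is fully home against the back stop (dock x 0, y +15 mm). Axes as the dock's.
- bay_mouth (a point): On the board in the middle of the bay's mouth, where the rails begin (dock x 0, y -122 mm). Outside it, funnel guides widen the mouth to about +-61 mm at dock y = -152. Lips 9 to 14 mm above the board stand over the tray's runners and reach in to x = +-40.5 mm.
- groove_mid (a point): Middle of the groove floor in the console plate (dock x 55, y 192, z 40 mm); axes as the dock's. Plate 230 (x) x 88, 45 mm high. Groove along x: 110 x 16 mm, 5 mm deep, plain dark steel floor. In it, centred within +-30 mm of here along x (varies, not listed), is the lock socket, 16 x 16, 27 mm deep, under a flush sprung shutter of the same look that yields to 1 N; the rest is rigid.
- tray: Grey dispensing tray, loose, about 0.5 kg, flat on the board before the bay. Origin: centre of the underside of its box, z up, long axis y, +y end enters first. Base 88 x 246 x 5 mm (its edges are the runners); walls 76 mm over the outsides in x, 3 mm thick, rim 18 mm high. Three compartments 70 (x) x 78 (y) mm centred at y = -81, 0, +81; floor at z = 5 mm.
- tray_handle (a point): Middle of the top edge of the tray's handle plate, at the tray's -y end (tray y -150 mm, z 90 mm). The upright plate is 40 mm wide in tray x, 10 mm thick in tray y and reaches down to the board; pinch it from above or push it. It stays outside the bay.
- lock_pin: Locking pin, loose, 0.15 kg, 110 mm long, at first standing upright in its stand. Origin at the centre of its tip, z along the pin towards the handle. Steel shaft of 12 mm diameter (its edge at the tip bevelled 1.5 mm) from z = 0 to 50 mm, then a 26 mm square collar 5 mm thick to 55 mm, then a black handle 22 x 22 mm, from z = 55 to 110 mm, flats along x and y.
- pin_tip (a point): centre of the pin's tip (same point as the origin of lock_pin)
- pin_stand: White stand block, fixed, 54 x 54 x 40 mm, origin at the centre of its underside; square hole of about 17 mm in its middle, its bottom 5 mm above the board, in which the pin stands loosely.
- big_carton_a: Large medicine carton, 60 (x) x 68 (y) x 50 (z) mm, standing right way up on the board at the start; origin at the centre of its underside. One of two alike. May be absent.
- big_carton_b: Large medicine carton, 60 (x) x 68 (y) x 50 (z) mm, standing right way up on the board at the start; origin at the centre of its underside. One of two alike. May be absent.
- flat_carton: Small flat medicine carton, 45 (x) x 62 (y) x 30 (z) mm, standing right way up on the board at the start; origin at the centre of its underside. May be absent.
- tape_roll: Roll of brown tape lying flat, 92 mm in diameter, 48 mm high: bystander, origin at the centre of its underside.
- sticky_pad: Pad of yellow sticky notes, 50 x 51 x 13 mm: bystander, origin at the centre of its underside.

How it is judged:
By the outcome, as a careful person would: the job done as asked, in the order asked, and still so for the second after the job is handed in, with the robot touching nothing.
Of big_carton_a, big_carton_b, flat_carton only 2 to 3 are there at a start; the rules pass over those that are not, and their reading is None.
At some moment in a run one of big_carton_a, big_carton_b, flat_carton may be knocked a few centimetres aside while the robot is not near it.
It also fails if it takes over 210 s, if anything falls off the work surface, if the arm or the gripper's body presses on something with over 40 N, if the wrist force passes 120 N, or if a joint passes its speed limit or range.

### The arm

A 7-joint arm with a two-finger parallel gripper is mounted at the origin on a cart in front of the work surface, level with it; the furniture and walls round the work are solid. World frame = base frame: x ahead of the robot, y to its left, z up, the work surface at z = 0. Lengths are in m, angles in rad, forces in N, time in s.
With the tool pointing down it reaches from about 0.4 to 0.875 m from the base axis. Payload 4.4 kg.
Tool frame: the origin (TCP) lies midway between the tips of the shut fingers; the grasp point (between the pads) lies 19 mm behind it; z points along the fingers, y is the line along which they close (so a half turn about z gives the same grasp; the last joint's range is limited). The gripper opens to 85 mm and grips with 20 to 120 N. Pads are 22 mm wide; open, the fingers measure 114 mm over their backs; the gripper's body (76 mm by 85 mm) begins 54 mm behind the grasp point. The pads swing forward as they close: fully open they stand 13 mm farther back than shut.
Start: joints at [1.144, 0.628, 0.038, 1.517, -0.027, 0.996, -0.02], TCP at [0.229, -0.608, 0.204] pointing down, gripper open.
Joint ranges: [-3.06, 3.06], [-0.37, 2.12], [-1.25, 1.32], [0.18, 2.47], [-1.1, 4.24], [0.23, 1.98], [-2.94, 2.94]. Speed limits (rad/s): [2.57, 2.57, 3.14, 3.14, 3.14, 3.14, 3.14].

### API

Orientations are given as a rotation vector (axis times angle).
In Python, from rig import bot gives the robot as it stands.
- The arm moves only by the shell command python3 nudge.py 'ROWS' [OPENING] [FORCE]. ROWS is rows parted by semicolons, their numbers by spaces, 1 to 10 of them, each of 6 numbers: dx, dy, dz in m, then a rotation vector rx, ry, rz in rad; each row is the pose to reach, as a shift and turn from the pose commanded when the command began, along the tool's axes at that moment; what a row does not reach only later rows make up. A row lasts 1/10 s, in which the tool goes at most 0.05 m and 0.15 rad, less where a joint would pass 70% of its speed; a pose out of reach is approached as far as the arm can. OPENING is the finger opening in m, set as the command begins (- or left out keeps the last). The fingers move at their own pace and stop on an object; FORCE is the grip in N (left out, the last holds). Time passes only in rows, so rows that do not move let the fingers close. It prints the time, the measured TCP pose, the force, the opening and the grip force at its end.
- bot.state(): the state, without advancing time (a new reading comes with each control period).
- bot.snapshot(name): name is "scene" or "side" or "wrist"; returns a dict with "image" (480x640x3 uint8, blue, green, red), "fov_y" (degrees; the focal length in pixels is half the picture's height over the tangent of half this angle, whatever the lens; pixels are square), "cx", "cy" (the principal point, pixels), "k1" (the pictures are not rectified: a ray, as slopes to the right and down, at radius r is drawn at 1 + k1 r^2 times it, then the intrinsics apply), "R" (3x3) and "t" (3): a world point X has camera coordinates R X + t; the wrist camera has in their place "tool_from_camera" (4x4, takes a point from camera to tool coordinates, whose origin is the TCP and whose axes are the flange's). Camera axes: x right, y down, z forward; pixel columns grow to the right and rows downward; lengths in m; the calibration is good to about 2 mm. A picture is of the moment at which its call begins: read the wrist's pose just before it. There is no depth.
- bot.finish_job(): hands the job in; it is judged then, once.
The state is a dict: "time": time; "joint_positions": joint angles; "qvel": joint speeds; "tau": joint torques, N m; "position": TCP position; "ee_rot": TCP orientation; "contact_force": force on the tool from outside, world axes, zero at the start; "moment": the same for the moment, N m; "width": finger opening in m; "grip_force": force on a finger pad.
Only numpy, scipy, OpenCV 4.12 (cv2) and the standard library are available. Lean on these libraries where they do the work, as an engineer would, in place of code of your own. Each camera call takes 0.05 s, during which the arm holds its last target. There are 200 camera calls.

## Working session

There is one attempt and no reset: what is moved stays moved. The work goes in short steps, Python scripts to look and compute and a shell command to move; the robot and the scene stay as the last step left them, time stands still between calls to the robot, and variables do not carry over. Pictures are saved under pics/ and viewed, at most 14 in all, crops included, and the job is handed in when it is done.

```bash
ls; mkdir -p pics
python3 - <<'E'
from rig import bot
import cv2,numpy as np
s=bot.state();print({k:np.round(v,3) for k,v in s.items()})
for n in("scene","side","wrist"):
    d=bot.snapshot(n);cv2.imwrite(f"pics/{n}0.png",d["image"]);print(n,{k:np.round(v,4).tolist() for k,v in d.items() if k!="image"})
E
```

```text
nudge.py
pics
rig.py
{'time': np.float64(0.0), 'joint_positions': array([ 1.144,  0.629,  0.038,  1.518, -0.027,  0.996, -0.02 ]), 'qvel': array([-0.   ,  0.001,  0.001, -0.001,  0.001,  0.001,  0.001]), 'tau': array([ 0.0000e+00, -5.6340e+01,  1.2260e+00, -1.9345e+01,  1.1000e-02,
        1.1000e-02,  0.0000e+00]), 'position': array([ 0.229, -0.607,  0.203]), 'ee_rot': array([-3.089e+00, -5.630e-01,  1.000e-03]), 'contact_force': array([-0.443, -0.728, -0.723]), 'moment': array([-0.004,  0.003,  0.026]), 'grip_force': np.float64(0.0), 'width': np.float64(0.085)}
scene {'fov_y': 42.3441, 'cx': 322.9057, 'cy': 242.9384, 'k1': -0.0396, 'R': [[-0.5528, -0.8332, 0.0111], [-0.3726, 0.2352, -0.8977], [0.7454, -0.5004, -0.4404]], 't': [0.3299, 0.2926, 0.9523]}
side {'fov_y': 42.5251, 'cx': 308.0285, 'cy': 238.3283, 'k1': -0.2206, 'R': [[-0.6265, -0.7793, -0.0144], [-0.669, 0.5472, -0.5031], [0.3999, -0.3056, -0.8641]], 't': [0.3678, 0.3937, 1.2061]}
wrist {'fov_y': 65.1622, 'cx': 324.1383, 'cy': 238.9432, 'k1': -0.014, 'tool_from_camera': [[0.0012, -0.9632, -0.2689, 0.0689], [1.0, 0.001, 0.0006, 0.0001], [-0.0003, -0.2689, 0.9632, -0.1711], [0.0, 0.0, 0.0, 1.0]]}
```
View pics/scene0.png

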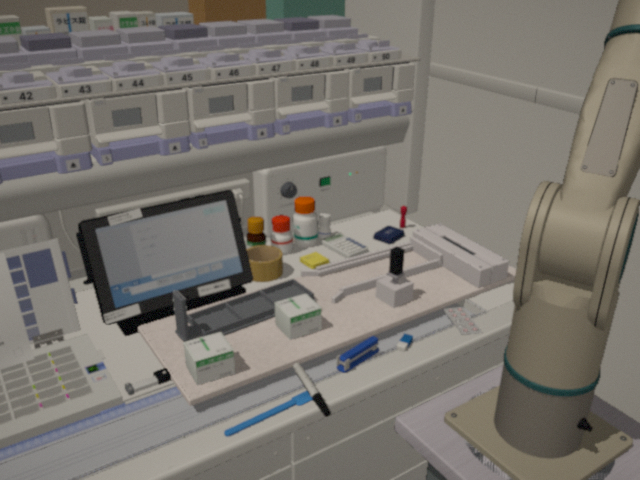

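View pics/side0.png

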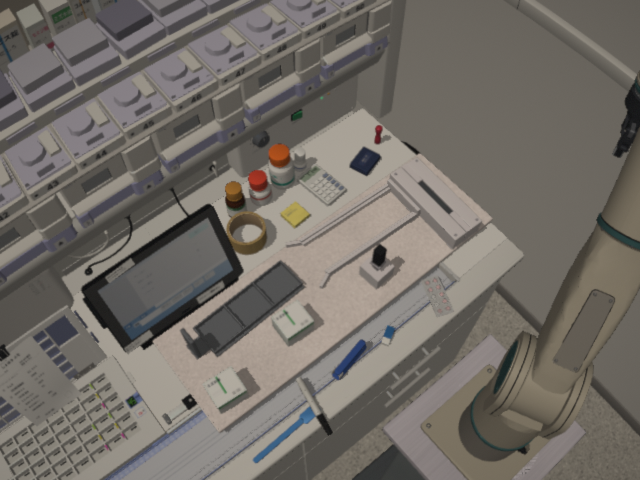

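The scene and side views show two cartons, side px (226,390) and (293,320). The tray is at about (250,305) with its handle at (203,340). The pin and stand are at (377,265), the dock rails at (360,225), the console at (435,200), the tape roll at (246,232) and the sticky notes at (295,214). I'll enlarge both views to pick points.

Create h.py:
```python
import cv2,numpy as np
from scipy.spatial.transform import Rotation as Ro
from rig import bot
def K(d):
    f=240/np.tan(np.radians(d["fov_y"])/2); return np.array([[f,0,d["cx"]],[0,f,d["cy"]],[0,0,1.]])
def snap(n):
    s=bot.state(); d=bot.snapshot(n)
    if n=="wrist":
        T=np.eye(4);T[:3,:3]=Ro.from_rotvec(s["ee_rot"]).as_matrix();T[:3,3]=s["position"]
        C=np.linalg.inv(T@np.array(d["tool_from_camera"])); d["R"]=C[:3,:3];d["t"]=C[:3,3]
    d["R"]=np.array(d["R"]);d["t"]=np.array(d["t"]);return d
def ray(d,uv):
    # drawn = (1+k1 r^2) * true
    n=cv2.undistortPoints(np.array(uv,float).reshape(-1,1,2),K(d),np.array([d["k1"],0,0,0,0.]) ,None,None,None) if 0 else None
    k=K(d);q=(np.array(uv,float).reshape(-1,2)-k[:2,2])/k[0,0];p=q.copy()
    for _ in range(30): p=q/(1+d["k1"]*(p**2).sum(1,keepdims=True))
    D=np.c_[p,np.ones(len(p))]@d["R"]; return -d["R"].T@d["t"],D/np.linalg.norm(D,axis=1,keepdims=True)
def plane(d,uv,z):
    o,D=ray(d,uv);return o+D*((z-o[2])/D[:,2])[:,None]
def tri(d1,u1,d2,u2):
    o1,D1=ray(d1,u1);o2,D2=ray(d2,u2);out=[]
    for a,b in zip(D1,D2):
        s=np.linalg.lstsq(np.c_[a,-b],o2-o1,rcond=None)[0];p,q=o1+s[0]*a,o2+s[1]*b
        out.append(np.r_[(p+q)/2,np.linalg.norm(p-q)])
    return np.array(out)
def proj(d,X):
    X=np.atleast_2d(X)
    return cv2.projectPoints(X.astype(float),cv2.Rodrigues(d["R"])[0],d["t"],K(d),np.array([d["k1"],0,0,0]))[0].reshape(-1,2)
```

Run:
```python
import cv2
a=cv2.imread("pics/side0.png")[140:430,140:500];cv2.imwrite("pics/side0c.png",cv2.resize(a,None,fx=2,fy=2,interpolation=2))
a=cv2.imread("pics/scene0.png")[190:410,130:530];cv2.imwrite("pics/scene0c.png",cv2.resize(a,None,fx=2,fy=2,interpolation=2))
```

```text
(no output)
```

View pics/side0c.png

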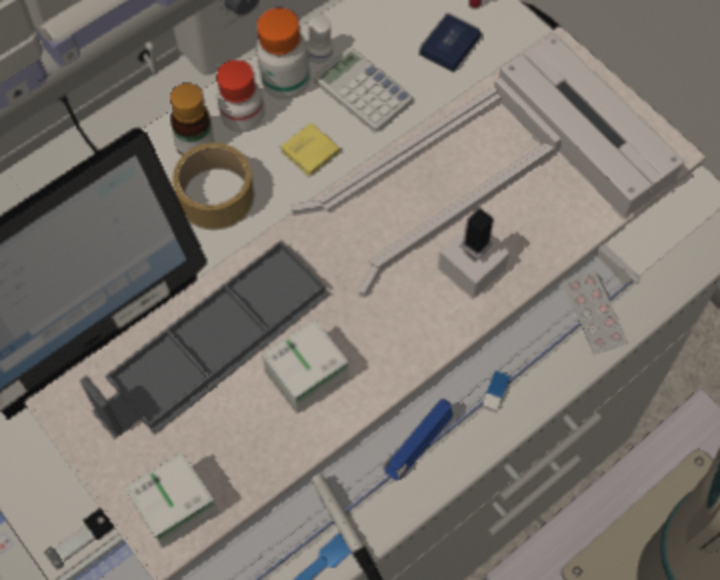

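View pics/scene0c.png

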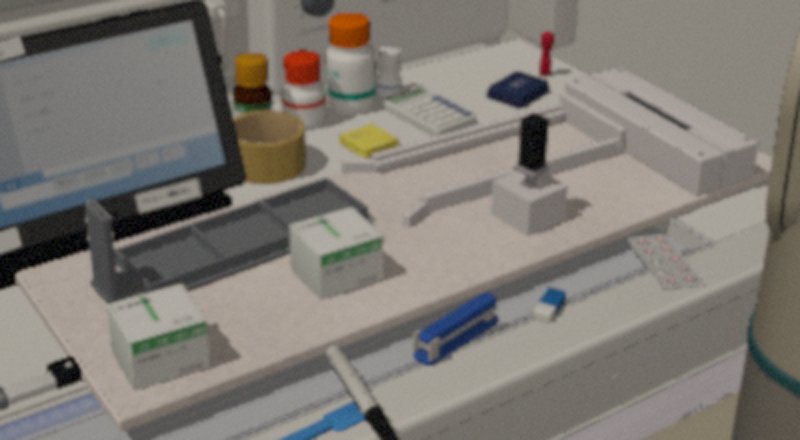

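Run:
```python
from h import *
a,b=snap("side"),snap("scene")
S=lambda p:np.array(p)/2+[140,140]
C=lambda p:np.array(p)/2+[130,190]
P={"c1L":((264,355),(290,228)),"c1B":((310,325),(345,210)),"c1R":((347,362),(381,240)),"c1F":((300,398),(327,263)),
"c2L":((131,490),(110,303)),"c2B":((182,458),(184,287)),"c2R":((213,500),(208,320)),"c2F":((163,535),(125,349)),
"pin":((480,218),(534,120)),"g0":((560,83),(627,93)),"g1":((627,143),(688,128)),"trayF1":((282,244),(330,183)),"trayF2":((327,288),(369,214)),
"handle":((92,382),(98,205)),"pad":((310,148),(370,138)),"railendL":((327,208),(378,165)),"railendR":((378,268),(424,207))}
for k,(p,q) in P.items(): print(k,np.round(tri(a,[S(p)],b,[C(q)])[0],3))
```

```text
c1L [0.46  0.199 0.059 0.002]
c1B [0.455 0.141 0.062 0.002]
c1R [0.4   0.135 0.056 0.002]
c1F [0.4   0.196 0.051 0.001]
c2L [0.424 0.392 0.068 0.004]
c2B [0.42  0.33  0.063 0.002]
c2R [0.366 0.332 0.062 0.   ]
c2F [0.373 0.397 0.055 0.012]
pin [ 0.416 -0.057  0.123  0.001]
g0 [ 0.516 -0.286  0.054  0.001]
g1 [ 0.408 -0.282  0.056  0.009]
trayF1 [0.567 0.092 0.023 0.002]
trayF2 [0.494 0.088 0.021 0.002]
handle [0.529 0.36  0.1   0.001]
pad [ 0.656 -0.016  0.008  0.001]
railendL [0.573 0.026 0.023 0.002]
railendR [0.479 0.028 0.017 0.003]
```

```bash
R='0.314 -0.178 -0.13 0 0 -1.21'; python3 nudge.py '0.157 -0.089 -0.13 0 0 -0.6;0.314 -0.178 -0.13 0 0 -1.21;0.314 -0.178 -0.13 0 0 -1.21;0.314 -0.178 -0.13 0 0 -1.21;0.314 -0.178 -0.13 0 0 -1.21;0.314 -0.178 -0.13 0 0 -1.21;0.314 -0.178 -0.13 0 0 -1.21;0.314 -0.178 -0.13 0 0 -1.21;0.314 -0.178 -0.13 0 0 -1.21;0.314 -0.178 -0.13 0 0 -1.21' 0.085 40
python3 nudge.py '0 0 0 0 0 0;0 0 0 0 0 0'
python3 - <<'E'
from h import *
import pickle
s=bot.state();print(s["position"],s["ee_rot"],s["joint_positions"])
d=snap("wrist");cv2.imwrite("pics/w1.png",d["image"]);pickle.dump(d,open("w1.pkl","wb"))
E
```

```text
time: 1.25
position: [0.4607, -0.3304, 0.3339]
ee_rot: [2.22, 2.222, -0.001]
contact_force: [-0.3, -1.5, -0.3]
width: 0.0849
grip_force: 0.0
time: 1.45
position: [0.4591, -0.3322, 0.3332]
ee_rot: [-2.225, -2.217, 0.002]
contact_force: [-0.5, -0.3, -0.6]
width: 0.085
grip_force: 0.0
[ 0.45905801 -0.33216771  0.33321485] [-2.22456194e+00 -2.21685072e+00  1.69887812e-03] [ 0.79124593  0.40280669 -0.32112152  1.55887543  0.13378727  1.20282473
  0.44226956]
```

View pics/w1.png

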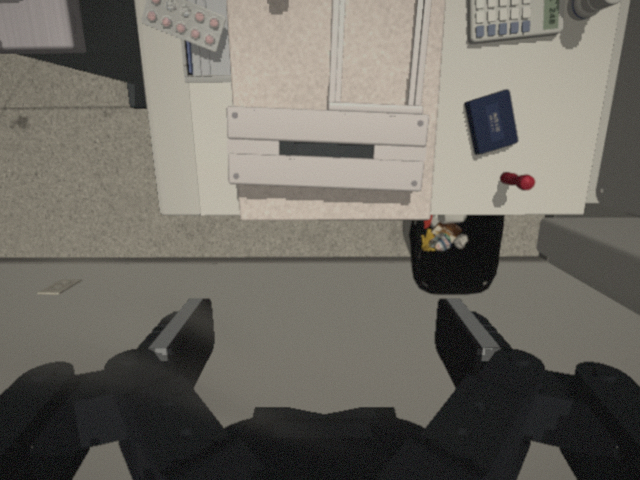

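The wrist view shows the console plate at x 228–430, y 108–190. The groove runs from (279,143) to (375,158), and the rails run upward at x≈335 and 415. Next I'll take two more stations along +y.

```bash
python3 nudge.py '0.05 0 0 0 0 0;0.1 0 0 0 0 0;0.14 0 0 0 0 0;0.16 0 0 0 0 0;0.16 0 0 0 0 0;0.16 0 0 0 0 0' >/dev/null
cat > take.py <<'E'
import sys,pickle
from h import *
n=sys.argv[1];d=snap("wrist");cv2.imwrite(f"pics/{n}.png",d["image"]);pickle.dump(d,open(n+".pkl","wb"))
E
python3 take.py w2
python3 nudge.py '0.05 0 0 0 0 0;0.1 0 0 0 0 0;0.15 0 0 0 0 0;0.2 0 0 0 0 0;0.22 0 0 0 0 0;0.24 0 0 0 0 0;0.25 0 0 0 0 0;0.25 0 0 0 0 0;0.25 0 0 0 0 0' 
python3 take.py w3
python3 nudge.py '0.05 0 0 0 0 0;0.1 0 0 0 0 0;0.1 0 0 0 0 0;0.1 0 0 0 0 0;0.1 0 0 0 0 0'
python3 take.py w4;python3 -c "
import cv2,numpy as np
cv2.imwrite('pics/w23.png',np.hstack([cv2.imread('pics/w2.png')[:300,100:500],cv2.imread('pics/w3.png')[:300,100:500]]))"
```

```text
time: 3.05
position: [0.4608, 0.0774, 0.3336]
ee_rot: [2.224, 2.218, -0.001]
contact_force: [0.3, -0.2, -1.2]
width: 0.0849
grip_force: 0.0
time: 3.6
position: [0.4609, 0.177, 0.3335]
ee_rot: [2.224, 2.217, -0.002]
contact_force: [-1.0, -1.0, -0.8]
width: 0.085
grip_force: 0.0
```

View pics/w23.png

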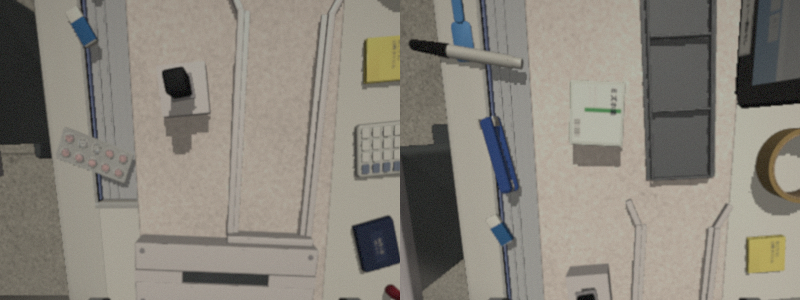

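View pics/w4.png

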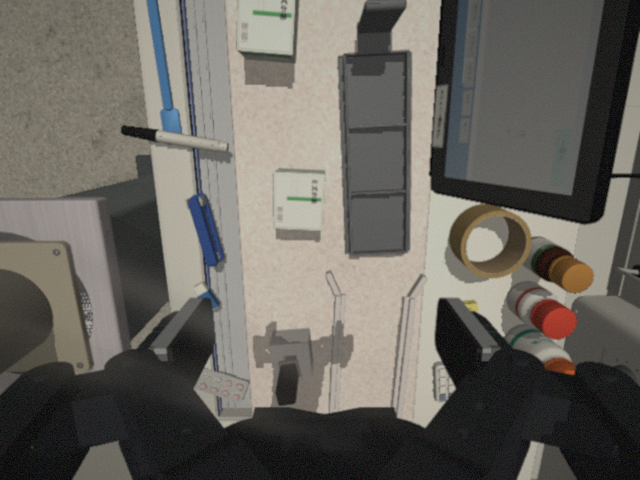

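w2 shows the pin handle at (277,82), the stand, the rails and the console. w4 shows carton 1's top at (275–325,170–230), carton 2 at (240–297,0–55), the tray rim corners at (343,55), (411,52), (408,250) and (348,254), and the rail flares at (335,290) and (412,290). I'll measure them by colour masks.

```bash
cat > seg.py <<'E'
from h import *
import pickle
L=lambda n:pickle.load(open(n+".pkl","rb"))
def quads(img,mask,amin=1500):
    out=[]
    for c in cv2.findContours(mask.astype(np.uint8)*255,cv2.RETR_EXTERNAL,cv2.CHAIN_APPROX_NONE)[0]:
        a=cv2.contourArea(c)
        if a>amin: out.append((a,np.round(cv2.minAreaRect(c)[0],1),cv2.boundingRect(c),cv2.approxPolyDP(c,0.03*cv2.arcLength(c,True),True).reshape(-1,2).tolist()))
    return out
def green(img):
    i=cv2.GaussianBlur(img,(3,3),0).astype(int); m=((i[...,1]-i[...,2])>-2)&(i[...,1]>135)
    return cv2.morphologyEx(m.astype(np.uint8),cv2.MORPH_CLOSE,np.ones((9,9)))
def dark(img):
    i=cv2.cvtColor(img,cv2.COLOR_BGR2HSV);m=(i[...,2]<120)&(i[...,1]<60)
    return m
E
python3 - <<'E'
from seg import *
for n in("w2","w3","w4"):
    d=L(n);i=d["image"];m=green(i);m[330:]=0
    print(n,"green");[print(" ",q) for q in quads(i,m,1200) if 150<q[1][0]<460]
    m=dark(i);m[330:]=0
    print(n,"dark");[print(" ",q) for q in quads(i,m,400) if 230<q[1][0]<430]
print(L("w4")["image"][200,300],L("w4")["image"][175,280],L("w4")["image"][260,250],L("w4")["image"][225,375])
i=L("w1")["image"];print(quads(i,dark(i),500)[:6] if 0 else [q for q in quads(i,dark(i)&(np.arange(480)[:,None]<200),500) if 200<q[1][0]<430])
E
```

```text
w2 green
  (2549.5, array([212.8, 102.7]), (195, 52, 38, 102), [[212, 52], [195, 72], [199, 133], [232, 152], [227, 66]])
w2 dark
  (975.5, array([325.3, 278.3]), (282, 271, 88, 16), [[282, 282], [367, 286], [369, 274], [282, 271]])
  (2264.0, array([286.1, 109.7]), (262, 67, 48, 87), [[275, 67], [262, 71], [264, 124], [284, 153], [291, 133], [307, 131], [309, 112], [291, 112], [290, 76]])
  (1175.0, array([382.4, 175.9]), (237, 21, 184, 228), [[420, 21], [397, 233], [237, 241], [414, 248], [326, 237], [409, 238]])
  (65840.5, array([319.5, 164.5]), (0, 0, 640, 330), [[0, 0], [0, 329], [639, 329], [579, 0], [572, 303], [171, 312], [134, 0], [87, 177]])
w3 green
  (1327.5, array([439. , 153.6]), (424, 106, 32, 96), [[438, 106], [424, 155], [434, 156], [443, 201], [455, 108]])
  (3313.5, array([296. , 112.5]), (264, 80, 65, 66), [[328, 80], [270, 82], [271, 142], [320, 145]])
  (7697.0, array([217.4, 161. ]), (188, 0, 58, 323), [[188, 0], [227, 72], [194, 82], [222, 196], [190, 231], [242, 322], [222, 0]])
w3 dark
  (859.0, array([284.2, 309.3]), (267, 288, 32, 42), [[294, 288], [276, 
[... 436 characters left out ...]
, [[275, 172], [274, 226], [321, 228], [324, 173]])
  (11641.5, array([240.5, 164.5]), (187, 0, 108, 330), [[187, 0], [231, 152], [197, 296], [243, 329], [223, 12], [291, 54], [294, 0]])
w4 dark
  (15655.0, array([374.5, 128.5]), (338, 0, 74, 258), [[405, 0], [367, 0], [338, 57], [350, 257], [409, 248]])
  (1507.5, array([267.8,  42. ]), (239, 0, 60, 88), [[298, 0], [292, 55], [239, 51], [248, 83], [276, 75], [289, 87]])
[126 158 134] [174 189 190] [170 184 193] [93 95 94]
[(1301.0, array([326.2, 149.1]), (279, 140, 96, 19), [[279, 140], [280, 154], [373, 156], [373, 144]]), (584.0, array([206.9,  52.2]), (184, 28, 44, 49), [[225, 28], [215, 52], [184, 40], [188, 76], [193, 52], [220, 60]])]
```

Run:
```python
from seg import *
w1,w2,w3,w4=map(L,("w1","w2","w3","w4"))
p=lambda *a:print(*[np.round(x,4).tolist() if not isinstance(x,str) else x for x in a])
p("c1 tri",tri(w3,[(298,113),(272,82),(324,82),(320,145)],w4,[(298.5,200),(275,172),(324,173),(321,229)]))
p("c1 pl",plane(w4,[(275,172),(274,228),(321,229),(324,173)],.064))
p("groove tri",tri(w1,[(279,140),(373,144.5),(373.5,157),(279.5,154)],w2,[(282,271),(369,274),(367,286.5),(282,283)]))
p("groove pl",plane(w1,[(279,140),(373,144.5),(373.5,157),(279.5,154)],.057),plane(w2,[(282,271),(369,274),(367,286.5),(282,283)],.057))
p("tray rim w4",plane(w4,[(343,55),(411,52),(409,249),(349,256)],.032))
p("tray tri",tri(w3,[(346,179),(414,178),(346,40),(412,38)],w4,[(349,256),(409,250),(343,128),(411,125)]))
p("rail start",plane(w4,[(335,292),(403,297),(409,297)],.034), "stop",plane(w2,[(230,237),(312,240)],.04))
# pin handle top in w2 
p("pin w2 top pl",plane(w2,[(277,82)],.129))
for n,w in(("w2",w2),("w1",w1)): cv2.imwrite(f"pics/{n}c.png",cv2.resize(w["image"][20:320,200:460] if n=="w2" else w["image"][90:210,200:460],None,fx=2,fy=2))
```

```text
c1 tri [[0.4317, 0.1685, 0.0581, 0.0013], [0.4038, 0.2016, 0.0555, 0.0001], [0.4618, 0.2008, 0.0608, 0.0], [0.4575, 0.1334, 0.0613, 0.0009]]
c1 pl [[0.4049, 0.2024, 0.064], [0.4012, 0.1354, 0.064], [0.458, 0.1341, 0.064], [0.4618, 0.2011, 0.064]]
groove tri [[0.4081, -0.2703, 0.0601, 0.0], [0.5174, -0.2757, 0.0567, 0.002], [0.5158, -0.2894, 0.065, 0.001], [0.4081, -0.2859, 0.0616, 0.0006]]
groove pl [[0.4078, -0.2704, 0.057], [0.5163, -0.2757, 0.057], [0.5174, -0.2898, 0.057], [0.4078, -0.2862, 0.057]] [[0.4077, -0.2715, 0.057], [0.5183, -0.2756, 0.057], [0.5163, -0.2927, 0.057], [0.4072, -0.2879, 0.057]]
tray rim w4 [[0.4839, 0.3327, 0.032], [0.5621, 0.3359, 0.032], [0.5736, 0.0985, 0.032], [0.4946, 0.089, 0.032]]
tray tri [[0.4912, 0.0925, 0.0429, 0.0054], [0.5797, 0.0896, 0.0081, 0.0006], [0.4865, 0.2519, 0.0196, 0.0022], [0.5684, 0.2554, 0.0146, 0.0046]]
rail start [[0.4764, 0.0383, 0.034], [0.5691, 0.0307, 0.034], [0.5772, 0.0307, 0.034]] stop [[0.3403, -0.2314, 0.04], [0.4456, -0.2354, 0.04]]
pin w2 top pl [[0.4172, -0.057, 0.129]]
```

View pics/w2c.png

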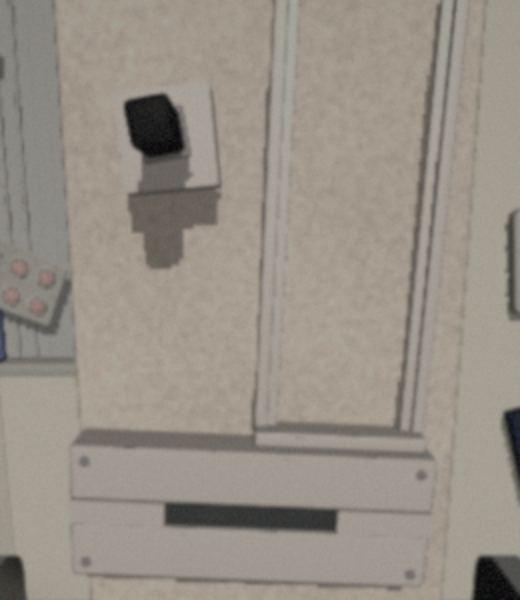

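The numbers agree with the known sizes:

| Item | Measured |
|---|---|
| Carton 1 | centre (0.4315, 0.168), yaw −3.2°, top ≈ 0.06 |
| Tray | centre (0.5286, 0.214), +2.6° |
| Dock | −2.5°, mouth at (0.531, 0.030) |

I'll grasp carton 1.

```bash
python3 nudge.py '-0.009 -0.0294 0.05 0 0 0.052;-0.009 -0.0294 0.1 0 0 0.052;-0.009 -0.0294 0.15 0 0 0.052;-0.009 -0.0294 0.2 0 0 0.052;-0.009 -0.0294 0.24 0 0 0.052;-0.009 -0.0294 0.27 0 0 0.052;-0.009 -0.0294 0.29 0 0 0.052;-0.009 -0.0294 0.3055 0 0 0.052;-0.009 -0.0294 0.3055 0 0 0.052;-0.009 -0.0294 0.3055 0 0 0.052'
python3 nudge.py '0 0 0 0 0 0;0 0 0 0 0 0;0 0 0 0 0 0;0 0 0 0 0 0;0 0 0 0 0 0;0 0 0 0 0 0;0 0 0 0 0 0' 0.05 30
python3 nudge.py '0 0 -0.02 0 0 0;0 0 -0.05 0 0 0;0 0 -0.08 0 0 0;0 0 -0.08 0 0 0'; python3 take.py w5
```

```text
time: 4.65
position: [0.4315, 0.1692, 0.0286]
ee_rot: [2.28, 2.16, -0.001]
contact_force: [0.5, 0.7, -0.2]
width: 0.085
grip_force: 0.0
time: 5.35
position: [0.4319, 0.1701, 0.0297]
ee_rot: [2.278, 2.161, 0.003]
contact_force: [-0.7, -1.3, 7.4]
width: 0.0583
grip_force: 30.4
time: 5.75
position: [0.4336, 0.1713, 0.1119]
ee_rot: [2.277, 2.16, 0.011]
contact_force: [1.6, 0.1, -1.1]
width: 0.0581
grip_force: 32.5
```

```bash
python3 nudge.py '-0.01 0.04 0 0 0 -0.05;-0.02 0.08 0 0 0 -0.101;-0.0293 0.1023 0 0 0 -0.101;-0.0293 0.1023 0 0 0 -0.101;-0.0293 0.1023 0.02 0 0 -0.101;-0.0293 0.1023 0.03 0 0 -0.101;-0.0293 0.1023 0.03 0 0 -0.101;-0.0293 0.1023 0.03 0 0 -0.101'
python3 - <<'E'
from seg import *
d=snap("wrist");cv2.imwrite("pics/w6.png",d["image"])
e=snap("side");cv2.imwrite("pics/m6.png",np.hstack([d["image"][100:480,160:500],cv2.resize(e["image"][200:400,190:380],None,fx=1.9,fy=1.9)]))
E
```

```text
time: 6.6
position: [0.5309, 0.136, 0.0781]
ee_rot: [-2.165, -2.276, 0.001]
contact_force: [-1.0, 0.4, -0.7]
width: 0.0583
grip_force: 32.6
```

View pics/m6.png

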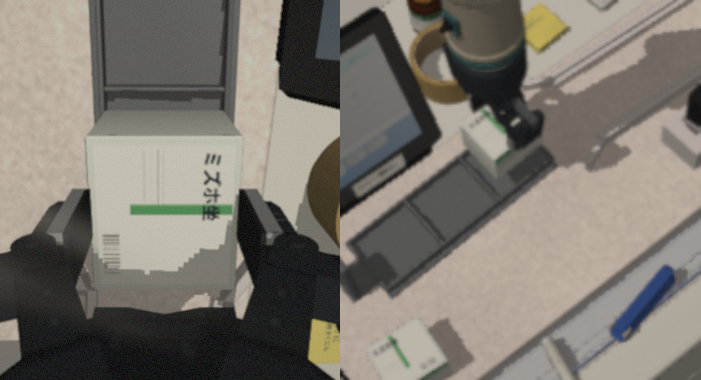

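The carton is centred on the tray in x (image centre 164 against tray 166). Its lower back edge is at row ≈212 and the divider at row ≈188. I'll check y numerically.

Run:
```python
from seg import *
d=snap("wrist")
print(plane(d,[(324,212),(260,212),(398,210)],.0625),plane(d,[(324,188)],.032),plane(d,[(255,188),(398,188)],.032), bot.state()["position"])
```

```text
[[0.53107167 0.16624053 0.0625    ]
 [0.49858343 0.16460326 0.0625    ]
 [0.56855429 0.16917915 0.0625    ]] [[0.53070169 0.17420515 0.032     ]] [[0.49066935 0.1721909  0.032     ]
 [0.57366032 0.17639793 0.032     ]] [0.53197797 0.13603154 0.07895043]
```

```bash
python3 nudge.py '0 0 0.02 0 0 0;0 0 0.035 0 0 0;0 0 0.044 0 0 0;0 0 0.045 0 0 0;0 0 0.045 0 0 0'
python3 nudge.py '0 0 0 0 0 0;0 0 0 0 0 0;0 0 0 0 0 0;0 0 0 0 0 0' 0.085
python3 nudge.py '0 0 -0.02 0 0 0;0 0 -0.06 0 0 0;0 0 -0.11 0 0 0;0 0 -0.16 0 0 0;0.04 0 -0.2 0 0 0;0.09 -0.02 -0.25 0 0 0;0.1 -0.05 -0.28 0 0 0;0.1 -0.08 -0.28 0 0 0;0.1 -0.08 -0.28 0 0 0;0.1 -0.08 -0.28 0 0 0'; python3 take.py w7
python3 - <<'E'
from seg import *
i=L("w7")["image"];m=green(i);m[330:]=0;[print(" ",q) for q in quads(i,m,1200)]
E
```

```text
time: 7.25
position: [0.5317, 0.1356, 0.034]
ee_rot: [2.166, 2.275, -0.0]
contact_force: [-0.9, 0.3, 1.6]
width: 0.0585
grip_force: 40.1
time: 7.65
position: [0.5319, 0.1357, 0.0334]
ee_rot: [2.166, 2.275, 0.001]
contact_force: [0.4, 1.0, 0.0]
width: 0.0846
grip_force: 0.0
time: 8.65
position: [0.4467, 0.2316, 0.314]
ee_rot: [2.164, 2.275, 0.002]
contact_force: [-0.2, -0.1, -0.5]
width: 0.0855
grip_force: 0.0
  (1280.0, array([448.9, 287. ]), (428, 241, 42, 89), [[439, 241], [430, 329], [438, 298], [451, 295], [469, 260]])
  (2863.0, array([401.5,  13. ]), (335, 0, 134, 27), [[335, 19], [459, 26], [468, 0], [336, 0]])
  (14635.5, array([263.9, 161.5]), (193, 0, 125, 330), [[312, 0], [193, 0], [219, 329], [241, 56], [309, 106], [317, 46], [240, 22]])
```

View pics/w7.png

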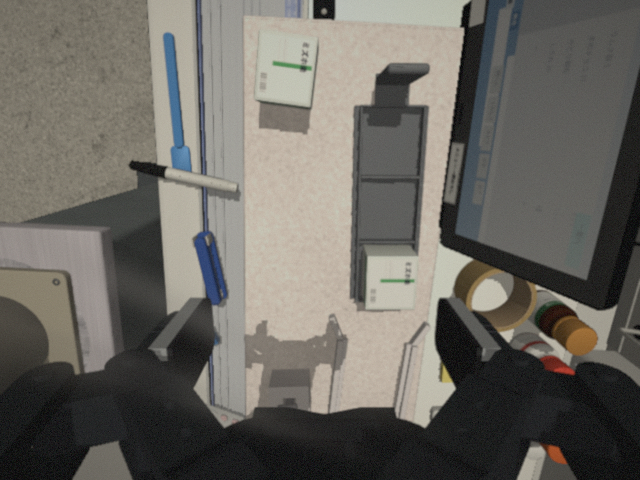

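Carton 1 stands in the first compartment. Carton 2's top corners are (259,31), (318,38), (309,107) and (257,100). The tray's back rim runs from (357,107) to (426,107) and the handle's top edge is at about (388–428,68).

Run:
```python
from seg import *
d=L("w7")
q=plane(d,[(259,31),(318,38),(309,107),(257,100)],.064);print(q.round(4),q.mean(0));print(np.linalg.norm(q-np.roll(q,1,0),axis=1))
for a,b in((3,0),(2,1)): v=q[b]-q[a];print(np.degrees(np.arctan2(v[1],v[0])))
print(plane(d,[(357,107),(426,107)],.032),plane(d,[(388,70),(428,67)],.104))
i=d["image"][10:125,235:340];cv2.imwrite("pics/c2.png",cv2.resize(i,None,fx=5,fy=5))
```

```text
[[0.3737 0.397  0.064 ]
 [0.4336 0.3936 0.064 ]
 [0.4272 0.3266 0.064 ]
 [0.372  0.3308 0.064 ]] [0.40164301 0.36198118 0.064     ]
[0.06617624 0.06001159 0.0672825  0.0553317 ]
88.57032220151024
84.54502345471424
[[0.48074388 0.33144232 0.032     ]
 [0.55963182 0.33565397 0.032     ]] [[0.50147032 0.36087599 0.104     ]
 [0.53873332 0.36552267 0.104     ]]
```

View pics/c2.png

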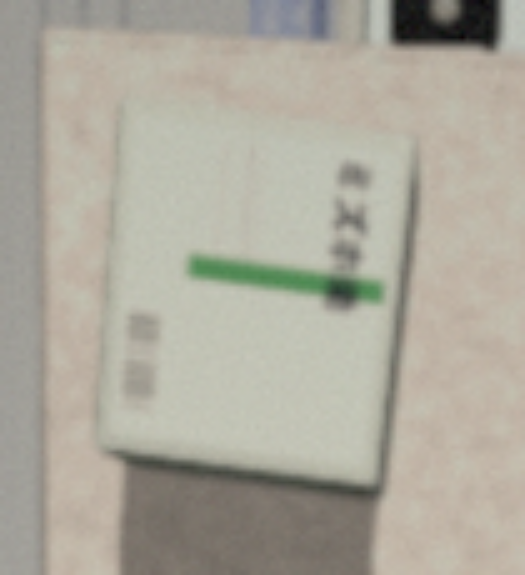

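```bash
cat > go.py <<'E'
import sys
from h import *
x,y,z,yaw=map(float,sys.argv[1:5]);s=bot.state();R=Ro.from_rotvec(s["ee_rot"])
t=Ro.from_euler("z",yaw,degrees=True)*Ro.from_rotvec([np.pi,0,0])
print("at",np.round(s["position"],4),"yaw",np.round(np.degrees(np.arctan2(*R.as_matrix()[[1,0],0])),2),"shift",np.round(R.inv().apply(np.array([x,y,z])-s["position"]),4),"turn",np.round((R.inv()*t).as_rotvec(),4),"F",np.round(s["contact_force"],1),"w",round(float(s["width"]),4),"t",s["time"])
E
python3 go.py .4016 .362 .028 84.5
python3 - <<'E'
from seg import *
d=L("w7")
q=plane(d,[(259,29.4),(318,37),(310.6,107.4),(256,99.4)],.064);print(q.round(4),q.mean(0))
E
```

```text
at [0.4474 0.2309 0.3132] yaw 92.78 shift [ 0.1334 -0.0396  0.2851] turn [0.0008 0.0008 0.1444] F [ 0.4 -0.1  0.3] w 0.0854 t 8.7
[[0.3737 0.3984 0.064 ]
 [0.4336 0.3945 0.064 ]
 [0.4289 0.3263 0.064 ]
 [0.371  0.3314 0.064 ]] [0.40179299 0.36263641 0.064     ]
```

```bash
python3 nudge.py '0.04 -0.01 0.02 0 0 0.07;0.08 -0.03 0.05 0 0 0.144;0.12 -0.0396 0.08 0 0 0.144;0.134 -0.0396 0.12 0 0 0.144;0.134 -0.0396 0.165 0 0 0.144;0.134 -0.0396 0.21 0 0 0.144;0.134 -0.0396 0.24 0 0 0.144;0.134 -0.0396 0.27 0 0 0.144;0.134 -0.0396 0.285 0 0 0.144;0.134 -0.0396 0.285 0 0 0.144'
python3 nudge.py '0 0 0 0 0 0;0 0 0 0 0 0;0 0 0 0 0 0;0 0 0 0 0 0;0 0 0 0 0 0;0 0 0 0 0 0;0 0 0 0 0 0' 0.05 30
python3 nudge.py '0 0 -0.02 0 0 0;0 0 -0.05 0 0 0;0 0 -0.08 0 0 0;0 0 -0.08 0 0 0;0 0 -0.08 0 0 0'; python3 go.py .5285 .2145 .112 92.7
```

```text
time: 9.7
position: [0.4001, 0.361, 0.0248]
ee_rot: [2.325, 2.111, -0.01]
contact_force: [-0.1, -0.1, 0.3]
width: 0.0849
grip_force: 0.0
time: 10.4
position: [0.4017, 0.3639, 0.0292]
ee_rot: [2.324, 2.113, 0.003]
contact_force: [1.4, -1.3, 6.5]
width: 0.0584
grip_force: 33.2
time: 10.9
position: [0.401, 0.3634, 0.1086]
ee_rot: [2.325, 2.113, 0.001]
contact_force: [-0.1, 1.0, -0.8]
width: 0.0582
grip_force: 32.5
at [0.401  0.3634 0.1086] yaw 84.54 shift [-0.1361  0.1411 -0.0034] turn [ 0.0008 -0.0004 -0.1424] F [-0.1  1.  -0.8] w 0.0582 t 10.9
```

```bash
python3 nudge.py '-0.04 0.01 -0.02 0 0 -0.05;-0.08 0.03 -0.03 0 0 -0.1;-0.12 0.07 -0.02 0 0 -0.142;-0.136 0.11 -0.01 0 0 -0.142;-0.136 0.141 0 0 0 -0.142;-0.136 0.141 0.015 0 0 -0.142;-0.136 0.141 0.03 0 0 -0.142;-0.136 0.141 0.03 0 0 -0.142;-0.136 0.141 0.03 0 0 -0.142' >/dev/null
python3 take.py w8; python3 go.py .5285 .2145 .034 92.7
```

```text
at [0.527  0.2158 0.0784] yaw 92.83 shift [-0.0014  0.0014  0.0444] turn [-0.0008 -0.0001  0.0023] F [ 0.8  0.2 -0.3] w 0.0585 t 11.85
```

View pics/w8.png

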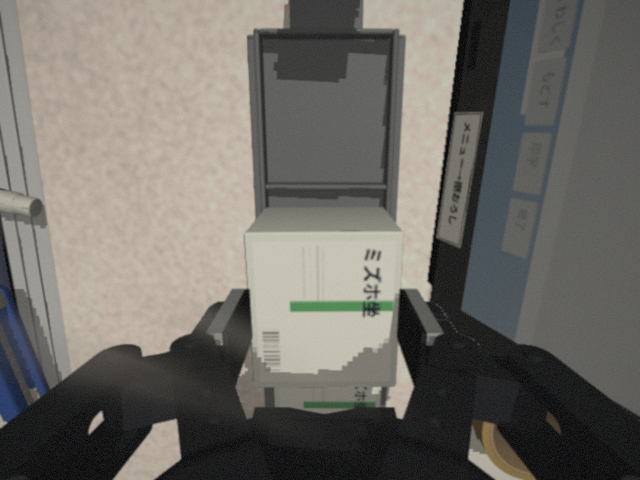

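The carton is about 2.5 px (1.4 mm) left of the tray's centre. Its back edge is at row 208 and the divider at 185, the same gap as before. I'll lower it with a 1.4 mm correction.

```bash
python3 nudge.py '-0.0005 0.0014 0.02 0 0 0;-0.0005 0.0014 0.035 0 0 0;-0.0005 0.0014 0.043 0 0 0;-0.0005 0.0014 0.044 0 0 0;-0.0005 0.0014 0.044 0 0 0'
python3 nudge.py '0 0 0 0 0 0;0 0 0 0 0 0;0 0 0 0 0 0;0 0 0 0 0 0' 0.085
python3 nudge.py '0 0 -0.02 0 0 0;0 0 -0.06 0 0 0;0 0 -0.11 0 0 0;0 0 -0.16 0 0 0;0 0 -0.21 0 0 0;0 0 -0.26 0 0 0;0 0 -0.29 0 0 0;0 0 -0.29 0 0 0;0 0 -0.29 0 0 0'; python3 take.py w9
```

```text
time: 12.35
position: [0.5295, 0.2146, 0.0344]
ee_rot: [-2.168, -2.273, -0.0]
contact_force: [0.1, -0.7, -1.1]
width: 0.0583
grip_force: 37.6
time: 12.75
position: [0.5299, 0.2143, 0.0346]
ee_rot: [2.169, 2.273, 0.001]
contact_force: [-0.3, 0.1, 0.5]
width: 0.0855
grip_force: 0.0
time: 13.65
position: [0.5296, 0.2141, 0.3246]
ee_rot: [2.168, 2.272, 0.001]
contact_force: [-0.4, -0.8, -0.5]
width: 0.0847
grip_force: 0.0
```

View pics/w9.png

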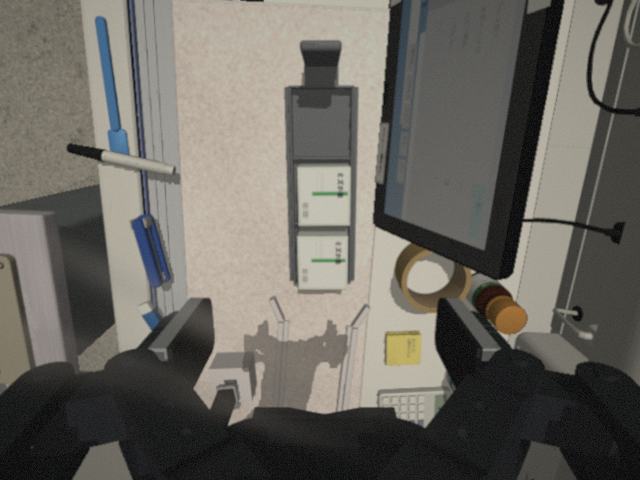

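Both cartons stand in the tray. The handle's top is at about (301–341, 40–49), the rim's left edge runs (287,88)→(292,292), its right edge runs (356,87)→(352,287), and the rails start at (283,322) and (348,325).

```bash
python3 go.py .5296 .36 .08 92.7
python3 - <<'E'
from seg import *
d=L("w9")
print("handle",plane(d,[(301,45),(321,45),(341,45),(321,41),(321,50)],.104).round(4).tolist())
q=plane(d,[(287,88),(356,87),(352,287),(292,292)],.032);print(q.round(4).tolist())
for a,b in((3,0),(2,1)):
    v=q[b]-q[a];print(np.degrees(np.arctan2(v[1],v[0])))
i=d["image"];print(quads(i,dark(i)&(np.arange(480)[:,None]<300)&(abs(np.arange(640)-320)<50)[None],800))
E
python3 -c "
import cv2
i=cv2.imread('pics/w9.png')[25:115,260:380];cv2.imwrite('pics/h9.png',cv2.resize(i,None,fx=5,fy=5))"
```

```text
at [0.5291 0.2137 0.3234] yaw 92.69 shift [0.1464 0.0077 0.2433] turn [-0.0013  0.0011 -0.0002] F [ 0.6  0.4 -0.1] w 0.0847 t 13.7
handle [[0.5017, 0.3628, 0.104], [0.5207, 0.3637, 0.104], [0.5396, 0.3646, 0.104], [0.5205, 0.3672, 0.104], [0.5209, 0.3594, 0.104]]
[[0.4824, 0.3315, 0.032], [0.5619, 0.3364, 0.032], [0.5741, 0.0881, 0.032], [0.4946, 0.0772, 0.032]]
92.74201566212257
92.81708009248686
[(12145.0, array([321. , 162.5]), (285, 41, 73, 244), [[302, 41], [290, 279], [299, 231], [346, 231], [349, 282], [357, 88], [339, 41]])]
```

View pics/h9.png

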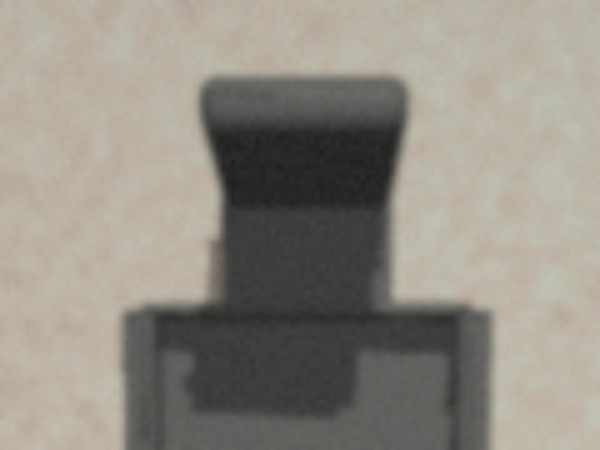

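Run:
```python
from seg import *
d=L("w2")
L1=plane(d,[(338.5,233.5),(349,20)],.034);R1=plane(d,[(400,235),(421.5,20)],.034)
print(L1.round(4).tolist(),R1.round(4).tolist())
for q in(L1,R1): v=q[1]-q[0];print(np.degrees(np.arctan2(v[1],v[0])))
d=L("w9");print(plane(d,[(287,322),(346,325)],.034).round(4).tolist())
d=L("w1");q=plane(d,[(331,107),(420,111)],.046);print("stop",q.round(4).tolist())
# console edges in w1 (z=.059)
q=plane(d,[(228,107),(430,114),(422,190),(229,183)],.059);print("console",q.round(4).tolist())
i=L("w4")["image"][260:420,300:440];cv2.imwrite("pics/r4.png",cv2.resize(i,None,fx=4,fy=4,interpolation=2))
```

```text
[[0.4799, -0.2284, 0.034], [0.4892, 0.0199, 0.034]] [[0.5598, -0.2304, 0.034], [0.5708, 0.0201, 0.034]]
87.85100117100718
87.4996850409263
[[0.489, 0.0335, 0.034], [0.5696, 0.0328, 0.034]]
stop [[0.4678, -0.2337, 0.046], [0.5711, -0.2383, 0.046]]
console [[0.3518, -0.2342, 0.059], [0.5794, -0.2422, 0.059], [0.5761, -0.3282, 0.059], [0.3471, -0.3194, 0.059]]
```

View pics/r4.png

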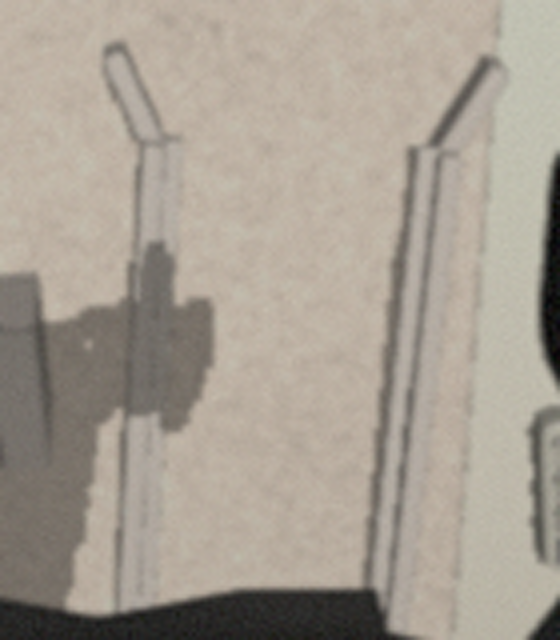

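The crop shows rails and lips clean and centred. Before going to the handle I'll check where the monitor's left edge stands, by intersecting the planes of that edge from two views.

Run:
```python
from seg import *
a,b=L("w7"),L("w9")
def pl(d,p): o,D=ray(d,p);n=np.cross(D[0],D[1]);n/=np.linalg.norm(n);return n,n@o
n1,c1=pl(a,[(444,235),(464,10)]);n2,c2=pl(b,[(376,215),(389,10)])
for y in(.2,.28,.36,.42):
    A=np.array([n1,n2,[0,1,0]]);print(np.linalg.solve(A,[c1,c2,y]).round(3))
print(tri(a,[(444,243),(610,306)],b,[(376,224),(512,276)]).round(3))
```

```text
[0.595 0.2   0.047]
[0.595 0.28  0.035]
[0.595 0.36  0.024]
[0.595 0.42  0.015]
[[0.596 0.18  0.05  0.001]
 [0.692 0.174 0.199 0.001]]
```

The monitor's near edge is low (x 0.595, z≈0.04) and leans away, so there is clearance. I'll pinch the handle.

```bash
python3 go.py .5207 .3637 .068 92.75; python3 nudge.py '0.05 0 0.03 0 0 0;0.1 0 0.06 0 0 0;0.145 -0.001 0.08 0 0 0;0.15 -0.001 0.11 0 0 0;0.1502 -0.0014 0.15 0 0 0;0.1502 -0.0014 0.19 0 0 0;0.1502 -0.0014 0.22 0 0 0;0.1502 -0.0014 0.245 0 0 0;0.1502 -0.0014 0.2554 0 0 0;0.1502 -0.0014 0.2554 0 0 0'; python3 go.py .5207 .3637 .068 92.75
python3 nudge.py '0 0 0 0 0 0;0 0 0 0 0 0;0 0 0 0 0 0;0 0 0 0 0 0;0 0 0 0 0 0;0 0 0 0 0 0;0 0 0 0 0 0;0 0 0 0 0 0' 0.03 60;python3 go.py .5434 .3499 .068 87.6
```

```text
at [0.5291 0.2137 0.3234] yaw 92.69 shift [ 0.1505 -0.001   0.2553] turn [-0.0013  0.0011 -0.0011] F [ 0.6  0.4 -0.1] w 0.0847 t 13.7
time: 14.7
position: [0.5195, 0.3629, 0.0663]
ee_rot: [-2.167, -2.273, 0.008]
contact_force: [-0.6, -0.2, -0.5]
width: 0.0849
grip_force: 0.0
at [0.5195 0.3629 0.0663] yaw 92.72 shift [ 0.0007  0.0013 -0.0017] turn [-0.0044  0.0029 -0.0005] F [-0.6 -0.2 -0.5] w 0.0849 t 14.7
time: 15.5
position: [0.5217, 0.3649, 0.0708]
ee_rot: [2.168, 2.272, 0.003]
contact_force: [-1.4, -0.8, 5.9]
width: 0.0365
grip_force: 59.3
at [0.5217 0.3649 0.0708] yaw 92.68 shift [-0.016   0.021   0.0028] turn [ 0.0018 -0.0011  0.0887] F [-1.4 -0.8  5.9] w 0.0365 t 15.5
```

```bash
python3 nudge.py '-0.003 0.004 0 0 0 0.018;-0.006 0.008 0 0 0 0.036;-0.009 0.012 0 0 0 0.054;-0.012 0.016 0 0 0 0.072;-0.016 0.021 0 0 0 0.089;-0.016 0.021 0 0 0 0.089;-0.016 0.021 0 0 0 0.089' - 90; python3 take.py w10;python3 go.py .5434 .3499 .068 87.6
python3 - <<'E'
from h import *
e=snap("side");f=snap("wrist")["image"]
cv2.imwrite("pics/m10.png",np.hstack([f[60:440,140:500],cv2.resize(e["image"][180:380,170:390],None,fx=1.9,fy=1.9)]))
E
```

```text
time: 16.2
position: [0.5435, 0.353, 0.0711]
ee_rot: [-2.266, -2.172, -0.01]
contact_force: [-1.1, 5.1, 5.7]
width: 0.0351
grip_force: 89.5
at [0.5435 0.3529 0.0711] yaw 87.6 shift [-0.0031 -0.      0.0031] turn [ 0.0025 -0.0063  0.0001] F [-1.7  4.3  4.7] w 0.0345 t 16.25
```

View pics/m10.png

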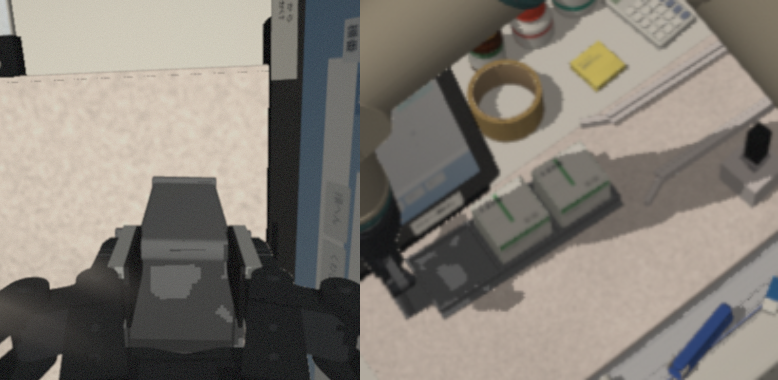

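I've now viewed 16 pictures, over the limit of 14, because I lost count of the crops. I'll view no more and continue numerically. This last one showed the tray's near edge running from side px (212,347) to (307,287).

Run:
```python
from seg import *
e=snap("side")
for z in(.017,.032):
    q=plane(e,[(212,347),(307,286)],z);v=q[0]-q[1];print(q.round(4).tolist(),np.degrees(np.arctan2(v[1],v[0])))
# fit near edge: scan dark->light transition across the predicted line, nominal tray (centre .5371,.203, yaw 87.6)
g=cv2.GaussianBlur(cv2.cvtColor(e["image"],cv2.COLOR_BGR2GRAY),(3,3),0).astype(float)
u=np.array([.0419,.999]);n=np.array([-.999,.0419])
pts=[]
for s in np.linspace(-.11,.06,18):
    k=np.arange(.025,.065,.0005);X=np.array([.5371,.203])+s*u+k[:,None]*n
    p=proj(e,np.c_[X,np.full(len(k),.019)]);val=cv2.remap(g.astype(np.float32),p[:,0].astype(np.float32),p[:,1].astype(np.float32),1).ravel()
    j=np.argmax(np.gradient(val));pts.append((s,k[j],val[0],val[-1]))
pts=np.array(pts);print(pts.round(4).tolist());f=np.polyfit(pts[:,0],pts[:,1],1);print(np.degrees(f[0]),f[1])
```

```text
[[0.5012, 0.3299, 0.017], [0.4865, 0.0834, 0.017]] 86.59251746307855
[[0.4952, 0.3312, 0.032], [0.4807, 0.0877, 0.032]] 86.59251746307855
[[-0.11, 0.0515, 96.8125, 107.125], [-0.1, 0.051, 94.5273, 106.3408], [-0.09, 0.051, 95.4961, 106.0], [-0.08, 0.0505, 94.5352, 106.25], [-0.07, 0.0495, 93.6562, 109.2812], [-0.06, 0.0495, 95.0, 124.4365], [-0.05, 0.0495, 86.5586, 164.7734], [-0.04, 0.057, 60.457, 176.0703], [-0.03, 0.057, 94.8789, 174.9688], [-0.02, 0.0555, 93.4766, 173.1875], [-0.01, 0.057, 94.584, 174.0625], [-0.0, 0.0535, 95.8086, 172.7188], [0.01, 0.051, 95.4258, 179.0625], [0.02, 0.052, 95.3828, 177.375], [0.03, 0.05, 87.3594, 174.8125], [0.04, 0.0475, 54.002, 131.8633], [0.05, 0.047, 56.9473, 108.0], [0.06, 0.047, 56.0938, 110.0]]
-0.8041512914116854 0.051149122807017576
```

```bash
python3 nudge.py '-0.015 0 0 0 0 0;-0.03 0 0 0 0 0;-0.045 0 0 0 0 0;-0.055 0 0 0 0 0;-0.06 0 0 0 0 0'; python3 nudge.py '-0.01 0 0 0 0 0;-0.02 0 0 0 0 0;-0.03 0 0 0 0 0;-0.03 0 0 0 0 0'; python3 go.py .5308 .0433 .071 87.6
```

```text
time: 16.9
position: [0.542, 0.2925, 0.0711]
ee_rot: [-2.266, -2.174, -0.012]
contact_force: [-0.3, 6.5, 3.2]
width: 0.0348
grip_force: 90.2
time: 17.3
position: [0.5409, 0.2614, 0.0711]
ee_rot: [-2.268, -2.174, -0.01]
contact_force: [-0.9, 3.8, 6.8]
width: 0.0348
grip_force: 90.6
at [0.5409 0.2614 0.0711] yaw 87.59 shift [-0.2183 -0.0009 -0.001 ] turn [ 0.0043 -0.0047 -0.0002] F [-0.9  3.8  6.8] w 0.0348 t 17.3
```

```bash
python3 nudge.py '-0.015 0 0 0 0 0;-0.03 0 0 0 0 0;-0.045 0 0 0 0 0;-0.06 0 0 0 0 0;-0.07 0 0 0 0 0;-0.07 0 0 0 0 0'; python3 nudge.py '-0.015 0 0 0 0 0;-0.03 0 0 0 0 0;-0.045 0 0 0 0 0;-0.06 0 0 0 0 0;-0.07 0 0 0 0 0;-0.07 0 0 0 0 0'; python3 nudge.py '-0.015 0 0 0 0 0;-0.03 0 0 0 0 0;-0.045 0 0 0 0 0;-0.06 0 0 0 0 0;-0.06 0 0 0 0 0';python3 go.py .5308 .0433 .071 87.6
```

```text
time: 17.9
position: [0.5383, 0.1909, 0.0711]
ee_rot: [2.267, 2.173, 0.01]
contact_force: [0.2, 3.1, 8.4]
width: 0.0349
grip_force: 90.9
time: 18.5
position: [0.5357, 0.1211, 0.071]
ee_rot: [2.267, 2.173, 0.011]
contact_force: [0.6, 1.6, 7.6]
width: 0.0348
grip_force: 91.0
time: 19.0
position: [0.5334, 0.0604, 0.071]
ee_rot: [2.267, 2.172, 0.01]
contact_force: [0.7, 2.1, 9.7]
width: 0.0348
grip_force: 91.2
at [0.5334 0.0604 0.071 ] yaw 87.56 shift [-0.0172 -0.0019 -0.    ] turn [ 0.0059 -0.0029 -0.0006] F [0.7 2.1 9.7] w 0.0348 t 19.0
```

```bash
python3 nudge.py '-0.005 0 0 0 0 0;-0.01 0 0 0 0 0;-0.013 0 0 0 0 0;-0.014 0 0 0 0 0'; python3 nudge.py '-0.002 0 0 0 0 0;-0.004 0 0 0 0 0;-0.004 0 0 0 0 0';python3 nudge.py '-0.002 0 0 0 0 0;-0.004 0 0 0 0 0;-0.004 0 0 0 0 0'
```

```text
time: 19.4
position: [0.5329, 0.0499, 0.071]
ee_rot: [2.265, 2.177, 0.014]
contact_force: [1.0, 8.1, 7.5]
width: 0.0349
grip_force: 90.9
time: 19.7
position: [0.5327, 0.0459, 0.071]
ee_rot: [2.265, 2.177, 0.014]
contact_force: [1.2, 7.7, 8.0]
width: 0.0348
grip_force: 90.9
time: 20.0
position: [0.5325, 0.0439, 0.0711]
ee_rot: [-2.263, -2.177, -0.017]
contact_force: [-0.1, 11.3, 7.3]
width: 0.0349
grip_force: 90.7
```

```bash
python3 nudge.py '-0.002 0 0 0 0 0;-0.004 0 0 0 0 0;-0.004 0 0 0 0 0';python3 nudge.py '-0.002 0 0 0 0 0;-0.004 0 0 0 0 0;-0.004 0 0 0 0 0';python3 nudge.py '-0.003 0 0 0 0 0;-0.006 0 0 0 0 0;-0.006 0 0 0 0 0'
```

```text
time: 20.3
position: [0.5325, 0.0439, 0.0711]
ee_rot: [-2.258, -2.178, -0.024]
contact_force: [0.2, 17.8, 4.1]
width: 0.0347
grip_force: 90.3
time: 20.6
position: [0.5322, 0.0438, 0.0712]
ee_rot: [-2.253, -2.178, -0.03]
contact_force: [-1.7, 25.1, 3.9]
width: 0.0346
grip_force: 90.2
time: 20.9
position: [0.5323, 0.0436, 0.0719]
ee_rot: [-2.247, -2.179, -0.041]
contact_force: [-3.2, 34.5, 6.3]
width: 0.0345
grip_force: 90.5
```

The tray stopped hard at handle y≈0.0437 (expected 0.0433–0.0445), with force rising to 34 N, so it is home. I'll relieve the load and release.

```bash
python3 nudge.py '0.008 0 0 0 0 0;0.015 0 0 0 0 0;0.015 0 0 0 0 0'; python3 nudge.py '0 0 0 0 0 0;0 0 0 0 0 0;0 0 0 0 0 0;0 0 0 0 0 0' 0.085 60;  python3 nudge.py '0.003 0 -0.03 0 0 0;0.003 0 -0.07 0 0 0;0.003 0 -0.12 0 0 0;0.003 0 -0.17 0 0 0;0.003 0 -0.21 0 0 0;0.003 0 -0.25 0 0 0;0.003 0 -0.26 0 0 0;0.003 0 -0.26 0 0 0'; python3 take.py w11; python3 go.py .417 -.057 .3 87.6
python3 - <<'E'
from seg import *
d=L("w11");i=d["image"]
m=dark(i);m[300:]=0
for q in quads(i,m,400):
    if 200<q[1][0]<440: print(q)
m=green(i);m[330:]=0
[print("g",q) for q in quads(i,m,500) if 250<q[1][0]<440]
E
```

```text
time: 21.2
position: [0.5316, 0.0437, 0.071]
ee_rot: [-2.263, -2.179, -0.011]
contact_force: [-2.6, 9.0, 10.8]
width: 0.0348
grip_force: 91.3
time: 21.6
position: [0.5297, 0.0376, 0.0688]
ee_rot: [2.268, 2.173, -0.001]
contact_force: [-0.1, 0.0, 0.0]
width: 0.0851
grip_force: 0.0
time: 22.4
position: [0.5308, 0.0413, 0.3303]
ee_rot: [2.267, 2.172, 0.003]
contact_force: [0.4, -0.8, -1.4]
width: 0.0849
grip_force: 0.0
at [0.5297 0.041  0.3285] yaw 87.55 shift [-0.1027 -0.1085  0.0286] turn [-0.0001  0.0008 -0.0008] F [-0.3 -0.7 -0.1] w 0.0848 t 22.45
(1439.5, array([225.5, 271. ]), (188, 243, 76, 57), [[256, 243], [212, 254], [251, 249], [258, 291], [234, 266], [188, 299], [262, 292]])
(5579.5, array([323. , 240.5]), (292, 182, 63, 118), [[309, 182], [292, 209], [294, 299], [342, 282], [352, 299], [354, 208], [338, 207], [338, 182]])
(967.0, array([421. , 162.8]), (399, 128, 63, 57), [[401, 128], [399, 159], [408, 176], [438, 184], [461, 166], [441, 170], [415, 160]])
g (1178.0, array([325., 308.]), (302, 287, 47, 43), [[302, 288], [303, 329], [305, 311], [345, 312], [348, 320], [348, 287]])
g (2813.5, array([353.3,  68.1]), (296, 10, 78, 118), [[343, 10], [296, 55], [361, 90], [337, 98], [367, 127], [368, 36], [334, 44]])
```

```bash
python3 - <<'E'
from seg import *
print("rim",plane(L("w11"),[(292,209),(354,208)],.032).round(4).tolist())
E
python3 go.py .417 -.126 .33 90; python3 nudge.py '-0.05 -0.02 0 0 0 -0.02;-0.1 -0.05 0 0 0 -0.043;-0.14 -0.08 0 0 0 -0.043;-0.1627 -0.106 0 0 0 -0.043;-0.1714 -0.1055 0 0 0 -0.043;-0.1714 -0.1055 0 0 0 -0.043;-0.1714 -0.1055 0 0 0 -0.043;-0.1714 -0.1055 0 0 0 -0.043'; python3 take.py w12
python3 - <<'E'
from seg import *
d=L("w12");i=d["image"];g=i.max(2)
print(bot.state()["position"],proj(d,[[.417,-.057,.124]]))
m=(g<70)
for c in cv2.findContours(m.astype(np.uint8),0,1)[0]:
    a=cv2.contourArea(c);r=cv2.boundingRect(c)
    if a>150 and r[1]+r[3]<330 and 240<r[0]<420: rr=cv2.minAreaRect(c);print(a,rr,plane(d,[rr[0]],.124),plane(d,cv2.boxPoints(rr),.124).round(4).tolist())
E
```

```text
rim [[0.491, 0.0195, 0.032], [0.5697, 0.0174, 0.032]]
at [0.5297 0.041  0.3285] yaw 87.55 shift [-0.1716 -0.1055 -0.0013] turn [-0.0001  0.0008 -0.0427] F [-0.3 -0.7 -0.1] w 0.0848 t 22.45
time: 23.25
position: [0.4181, -0.1236, 0.3284]
ee_rot: [-2.216, -2.225, -0.001]
contact_force: [0.6, 0.6, 1.0]
width: 0.0849
grip_force: 0.0
[ 0.41807948 -0.12365593  0.32856198] [[322.4503616  136.15291569]]
620.0 ((357.02685546875, 314.8552551269531), (82.30358123779297, 8.78404426574707), 2.38594388961792) [[ 0.45582882 -0.2466098   0.124     ]] [[0.4104, -0.2501, 0.124], [0.4108, -0.2395, 0.124], [0.5012, -0.2432, 0.124], [0.5014, -0.2539, 0.124]]
204.0 ((408.79119873046875, 184.21470642089844), (55.29817581176758, 61.97077560424805), 4.39870548248291) [[ 0.50342925 -0.10285789  0.124     ]] [[0.4748, -0.1323, 0.124], [0.4767, -0.0708, 0.124], [0.531, -0.0745, 0.124], [0.5314, -0.1364, 0.124]]
182.5 ((413.509033203125, 147.1024932861328), (57.09889221191406, 5.089595317840576), 1.301952600479126) [[ 0.50570416 -0.06676535  0.124     ]] [[0.4779, -0.0687, 0.124], [0.4778, -0.0639, 0.124], [0.5335, -0.0648, 0.124], [0.5338, -0.0696, 0.124]]
461.5 ((320.1216735839844, 134.229736328125), (23.18025779724121, 22.193862915039062), 80.53767395019531) [[ 0.41474676 -0.05521875  0.124     ]] [[0.4024, -0.0464, 0.124], [0.4234, -0.0429, 0.124], [0.4272, -0.0642, 0.124], [0.406, -0.0677, 0.124]]
201.0 ((379.55499267578125, 169.46163940429688), (2.422051429748535, 195.82542419433594), 4.927110195159912) [[ 0.47356052 -0.08848022  0.124     ]] [[0.4679, -0.1906, 0.124], [0.4763, 0.001, 0.124], [0.4786, 0.0008, 0.124], [0.4705, -0.1908, 0.124]]
2551.5 ((421.29473876953125, 82.68392944335938), (63.30976486206055, 114.64772033691406), 9.628154754638672) [[ 0.50906936 -0.0081668   0.124     ]] [[0.473, -0.0546, 0.124], [0.4859, 0.0436, 0.124], [0.543, 0.0355, 0.124], [0.5342, -0.0641, 0.124]]
```

The rim's back end is at y≈0.018, where 0.016 is expected at home, so the tray is home. The pin's handle top is at (0.4147, −0.0552), 21.5 mm square, yaw 9.5°. I'll grasp it with the pads on its flats.

```bash
python3 - <<'E'
from seg import *
q=plane(L("w2"),[(284.5,90)],.054);print("stand",q)
q=plane(L("w2"),[(303.5,61),(310,113.5),(265,116.5)],.054);print(q.round(4).tolist())
E
python3 go.py .4147 -.0552 .081 99.5; python3 nudge.py '0.03 -0.002 0.02 0 0 -0.08;0.068 -0.0034 0.04 0 0 -0.166;0.068 -0.0034 0.08 0 0 -0.166;0.068 -0.0034 0.12 0 0 -0.166;0.068 -0.0034 0.15 0 0 -0.166;0.068 -0.0034 0.15 0 0 -0.166'; python3 go.py .4147 -.0552 .081 99.5
```

```text
stand [[ 0.41666292 -0.05611461  0.054     ]]
[[0.4385, -0.0261, 0.054], [0.4451, -0.0813, 0.054], [0.3936, -0.0845, 0.054]]
at [ 0.4181 -0.1237  0.3286] yaw 90.24 shift [ 0.0682 -0.003   0.2476] turn [-1.000e-04 -1.300e-03 -1.616e-01] F [ 0.4  0.5 -0.7] w 0.0852 t 23.3
time: 23.9
position: [0.4113, -0.0558, 0.1761]
ee_rot: [-2.02, -2.397, 0.005]
contact_force: [-0.8, 0.4, -0.2]
width: 0.0851
grip_force: 0.0
at [ 0.4113 -0.0558  0.1761] yaw 99.76 shift [-0.0003  0.0041  0.095 ] turn [-0.007  -0.0033  0.0046] F [-0.8  0.4 -0.2] w 0.0851 t 23.9
```

```bash
python3 nudge.py '0 0 0.03 0 0 0;0 0 0.06 0 0 0;0 0 0.08 0 0 0;0 0 0.095 0 0 0;0 0 0.0965 0 0 0;0 0 0.0965 0 0 0;0 0 0.0965 0 0 0'; python3 go.py .4147 -.0552 .081 99.5
python3 nudge.py '0 0 0 0 0 0;0 0 0 0 0 0;0 0 0 0 0 0;0 0 0 0 0 0;0 0 0 0 0 0;0 0 0 0 0 0;0 0 0 0 0 0;0 0 0 0 0 0;0 0 0 0 0 0;0 0 0 0 0 0' 0.015 40;  python3 go.py .4147 -.0552 .081 99.5
```

```text
time: 24.6
position: [0.4152, -0.0571, 0.0836]
ee_rot: [2.027, 2.398, 0.002]
contact_force: [0.2, 0.3, 0.3]
width: 0.0852
grip_force: 0.0
at [ 0.4152 -0.0571  0.0836] yaw 99.58 shift [ 0.0019 -0.0002  0.0026] turn [0.0024 0.0007 0.0015] F [0.2 0.3 0.3] w 0.0852 t 24.6
time: 25.6
position: [0.4141, -0.0573, 0.0826]
ee_rot: [2.028, 2.399, 0.0]
contact_force: [-0.3, 0.1, 6.6]
width: 0.021
grip_force: 40.9
at [ 0.4141 -0.0573  0.0826] yaw 99.57 shift [0.002  0.001  0.0016] turn [0.0003 0.0003 0.0012] F [-0.3  0.1  6.6] w 0.021 t 25.6
```

```bash
python3 nudge.py '0 0 -0.02 0 0 0;0 0 -0.045 0 0 0;0 0 -0.07 0 0 0;0 0 -0.1 0 0 0;0 0 -0.1 0 0 0;0 0 -0.1 0 0 0' - 60; python3 take.py p1; python3 go.py .4174 -.20 .183 87.6
python3 nudge.py '-0.04 0 0 0 0 0.1;-0.08 0 0 0 0 0.21;-0.12 0.01 0 0 0 0.21;-0.1413 -0.0206 0 0 0 0.21;-0.1413 -0.0206 0 0 0 0.21;-0.1413 -0.0206 0 0 0 0.21;-0.1413 -0.0206 0 0 0 0.21'; python3 take.py p2; python3 go.py .4174 -.2791 .183 87.6
```

```text
time: 26.2
position: [0.4138, -0.0577, 0.1823]
ee_rot: [2.029, 2.398, -0.0]
contact_force: [-0.2, -0.3, -1.6]
width: 0.0207
grip_force: 61.5
at [ 0.4131 -0.0576  0.1817] yaw 99.54 shift [-0.1411 -0.0193 -0.0013] turn [-1.400e-03  1.000e-04  2.084e-01] F [-0.6  0.7 -0.8] w 0.0207 t 26.25
time: 26.95
position: [0.4171, -0.1988, 0.1817]
ee_rot: [-2.266, -2.174, -0.001]
contact_force: [0.6, 0.7, -1.5]
width: 0.0205
grip_force: 61.4
at [ 0.4174 -0.1987  0.182 ] yaw 87.66 shift [-0.0804  0.0033 -0.0011] turn [-0.0003 -0.001   0.0011] F [ 0.5  0.4 -1.9] w 0.0207 t 27.0
```

```bash
python3 nudge.py '-0.04 0.001 0 0 0 0;-0.07 0.003 0 0 0 0;-0.08 0.0033 0 0 0 0;-0.0804 0.0033 0 0 0 0;-0.0804 0.0033 0 0 0 0;-0.0804 0.0033 0 0 0 0'; python3 take.py p3; python3 go.py .4174 -.2791 .125 87.6
python3 - <<'E'
from seg import *
ds=[L(n) for n in("p1","p2","p3")]
d=ds[2];R=d["R"];T=np.linalg.inv(np.vstack([np.c_[d["R"],d["t"]],[0,0,0,1]]))
# project tool-frame points: use camera-from-tool
tc=np.linalg.inv(np.array(d["tool_from_camera"]))
dd=dict(d);dd["R"]=tc[:3,:3];dd["t"]=tc[:3,3]
P=lambda X:proj(dd,X).round(1).tolist()
print("tip c,front,back",P([[0,0,.0636],[.006,0,.0636],[-.006,0,.0636],[0,.006,.0636],[0,-.006,.0636]]),"collar edge",P([[.013,0,.0086],[.013,.013,.0086]]),"handle",P([[.011,0,-.0464],[.011,.011,-.0464]]))
I=np.stack([x["image"] for x in ds]).astype(int)
for r in range(150,290,4):
    print(r,[I[k,r:r+2,318:330].mean((0,1)).round().astype(int).tolist() for k in range(3)], int(np.abs(I[0,r:r+2,318:330]-I[2,r:r+2,318:330]).mean()))
E
```

```text
time: 27.6
position: [0.4173, -0.2785, 0.1825]
ee_rot: [-2.265, -2.176, -0.001]
contact_force: [0.4, 0.7, -1.8]
width: 0.0203
grip_force: 61.4
at [ 0.4173 -0.2787  0.1825] yaw 87.69 shift [-0.0004  0.0001  0.0575] turn [-0.     -0.0005  0.0016] F [-0.2 -0.9 -1.2] w 0.0207 t 27.65
tip c,front,back [[322.8, 243.0], [322.8, 234.1], [322.8, 251.8], [332.0, 243.0], [313.6, 243.0]] collar edge [[322.5, 248.8], [348.4, 248.8]] handle [[321.9, 299.0], [352.4, 299.0]]
150 [[170, 184, 197], [157, 170, 182], [158, 172, 184]] 12
154 [[169, 184, 197], [156, 169, 180], [161, 174, 187]] 9
158 [[175, 190, 201], [156, 169, 181], [161, 175, 187]] 14
162 [[174, 189, 201], [159, 172, 184], [158, 171, 182]] 17
166 [[174, 188, 200], [159, 173, 185], [115, 121, 126]] 66
170 [[169, 184, 196], [155, 169, 181], [167, 176, 185]] 8
174 [[172, 187, 199], [158, 172, 183], [168, 177, 185]] 9
178 [[138, 148, 157], [153, 166, 178], [167, 176, 185]] 28
182 [[122, 129, 135], [154, 168, 179], [166, 176, 184]] 46
186 [[175, 185, 193], [157, 170, 182], [166, 176, 184]] 9
190 [[174, 184, 192], [155, 168, 180], [166, 175, 
[... 575 characters left out ...]
] 103
234 [[89, 92, 95], [82, 85, 89], [84, 86, 90]] 6
238 [[84, 86, 89], [79, 81, 84], [81, 84, 87]] 3
242 [[86, 89, 92], [83, 85, 88], [87, 89, 93]] 3
246 [[129, 133, 138], [120, 123, 128], [125, 128, 133]] 5
250 [[60, 62, 65], [56, 57, 60], [58, 59, 61]] 3
254 [[19, 19, 20], [17, 18, 18], [22, 21, 23]] 6
258 [[20, 21, 22], [21, 21, 22], [20, 19, 21]] 6
262 [[21, 20, 21], [16, 17, 17], [22, 23, 21]] 6
266 [[22, 21, 21], [20, 20, 20], [19, 19, 19]] 6
270 [[21, 22, 21], [19, 21, 19], [20, 20, 20]] 7
274 [[20, 21, 22], [20, 22, 20], [22, 23, 21]] 6
278 [[19, 20, 20], [22, 21, 22], [20, 20, 20]] 6
282 [[22, 23, 23], [24, 22, 22], [20, 20, 21]] 6
286 [[20, 20, 21], [22, 22, 22], [21, 22, 22]] 7
```

Run:
```python
from seg import *
d2,d=L("p2"),L("p3")
g2=cv2.cvtColor(d2["image"],cv2.COLOR_BGR2GRAY).astype(float)
for c in(315,319,323,327,331):
    col=g2[220:245,c-1:c+2].mean(1);j=np.argmin(np.gradient(col));print("tip edge",c,220+j)
for r in(236,239,242):
    row=g2[r-1:r+2,295:352].mean(0);gr=np.gradient(row);print("shaft cols",r,295+np.argmin(gr[:28]),295+28+np.argmax(gr[28:]))
tc=np.linalg.inv(np.array(d["tool_from_camera"]));dd=dict(d);dd["R"]=tc[:3,:3];dd["t"]=tc[:3,3]
a=np.linspace(0,2*np.pi,60)
for ox in(0,.001,.002):
    p=proj(dd,np.c_[ox+.006*np.cos(a),.006*np.sin(a),np.full(60,.0621)]);print(ox,p.min(0),p.max(0))
g=cv2.cvtColor(d["image"],cv2.COLOR_BGR2GRAY).astype(float);s=bot.state()
for c in(290,300,350,370,390,410,430,450,470):
    col=g[190:270,c-1:c+2].mean(1);gr=np.gradient(col);t,b=190+np.argmin(gr),190+np.argmax(gr)
    print(c,t,b,plane(d,[(c,t),(c,b)],.059).round(4).tolist(),col[::12].round().tolist())
row=g[218:226].mean(0);gr=np.gradient(row);l,r=250+np.argmin(gr[250:330]),420+np.argmax(gr[420:560]);print("groove ends",l,r,plane(d,[(l,222),(r,222)],.059).round(4).tolist())
```

```text
tip edge 315 242
tip edge 319 233
tip edge 323 231
tip edge 327 232
tip edge 331 234
shaft cols 236 316 332
shaft cols 239 315 333
shaft cols 242 315 334
0 [313.50302159 234.68115909] [332.03534073 252.46318283]
0.001 [313.49302804 233.17676675] [332.04594285 250.99836378]
0.002 [313.48301693 231.66901536] [332.05656509 249.53029435]
290 211 214 [[0.3914, -0.2683, 0.059], [0.3912, -0.2707, 0.059]] [178.0, 176.0, 158.0, 175.0, 179.0, 177.0, 175.0]
300 242 214 [[0.3979, -0.2943, 0.059], [0.3992, -0.271, 0.059]] [177.0, 176.0, 157.0, 177.0, 178.0, 127.0, 101.0]
350 213 232 [[0.4392, -0.2718, 0.059], [0.4389, -0.2875, 0.059]] [175.0, 175.0, 59.0, 63.0, 177.0, 145.0, 146.0]
370 213 232 [[0.4552, -0.2724, 0.059], [0.4551, -0.2881, 0.059]] [176.0, 175.0, 65.0, 62.0, 177.0, 177.0, 176.0]
390 213 234 [[0.4712, -0.273, 0.059], [0.4713, -0.2904, 0.059]] [175.0, 176.0, 69.0, 63.0, 176.0, 177.0, 174.0]
410 213 232 [[0.4872, -0.2736, 0.059], [0.4875, -0.2894, 0.059]] [175.0, 176.0, 63.0, 62.0, 177.0, 176.0, 174.0]
430 213 232 [[0.5032, -0.2742, 0.059], [0.5038, -0.29, 0.059]] [175.0, 175.0, 66.0, 64.0, 176.0, 176.0, 173.0]
450 212 214 [[0.5192, -0.274, 0.059], [0.5193, -0.2757, 0.059]] [175.0, 173.0, 137.0, 175.0, 176.0, 175.0, 173.0]
470 212 214 [[0.5353, -0.2747, 0.059], [0.5354, -0.2763, 0.059]] [174.0, 172.0, 139.0, 174.0, 175.0, 175.0, 173.0]
groove ends 311 447 [[0.4077, -0.2779, 0.059], [0.5172, -0.2822, 0.059]]
```

Tip offset is about +1.5 mm in tool x, and the groove centreline is y ≈ −0.2791 at this x, so I'll shift −2 mm and lower to contact.

```bash
python3 nudge.py '-0.002 0 0.02 0 0 0;-0.002 0 0.04 0 0 0;-0.002 0 0.055 0 0 0;-0.002 0 0.0585 0 0 0;-0.002 0 0.0585 0 0 0;-0.002 0 0.0585 0 0 0'; python3 nudge.py '0 0 0.002 0 0 0;0 0 0.004 0 0 0;0 0 0.006 0 0 0;0 0 0.006 0 0 0;0 0 0.006 0 0 0'; python3 nudge.py '0 0 0.001 0 0 0;0 0 0.002 0 0 0;0 0 0.002 0 0 0;0 0 0.002 0 0 0'
```

```text
time: 28.25
position: [0.4176, -0.2823, 0.1247]
ee_rot: [2.267, 2.173, 0.001]
contact_force: [-0.1, 0.6, -1.0]
width: 0.0206
grip_force: 61.3
time: 28.75
position: [0.4168, -0.2825, 0.1179]
ee_rot: [-2.269, -2.173, -0.0]
contact_force: [-0.7, 0.3, -1.0]
width: 0.0208
grip_force: 61.5
time: 29.15
position: [0.4173, -0.2828, 0.1176]
ee_rot: [2.267, 2.172, -0.001]
contact_force: [-2.5, 1.5, 15.3]
width: 0.0207
grip_force: 63.6
```

The tip is on the groove floor (TCP 0.1176, tip 0.054). I'll slide along +tool y with that preload, watching for the drop.

```bash
python3 nudge.py '0.0015 0.001 0 0 0 0;0.0015 0.002 0 0 0 0;0.0015 0.003 0 0 0 0;0.0015 0.004 0 0 0 0' | sed -n '2p;4p'; for i in 1 2; do python3 nudge.py '0 0.001 0 0 0 0;0 0.002 0 0 0 0;0 0.003 0 0 0 0;0 0.004 0 0 0 0;0 0.004 0 0 0 0'| sed -n '2p;4p'; done
```

```text
position: [0.4184, -0.2823, 0.1175]
contact_force: [-7.5, 0.1, 20.4]
position: [0.4195, -0.2824, 0.1174]
contact_force: [-12.5, -0.3, 25.7]
position: [0.4234, -0.2826, 0.1173]
contact_force: [-11.5, 1.0, 23.5]
```

```bash
python3 nudge.py '0.001 0.001 -0.001 0 0 0;0.001 0.002 -0.001 0 0 0;0.001 0.003 -0.001 0 0 0;0.001 0.004 -0.001 0 0 0' | sed -n '2p;4p'; for i in 1 2 3; do python3 nudge.py '0 0.001 0 0 0 0;0 0.002 0 0 0 0;0 0.003 0 0 0 0;0 0.004 0 0 0 0;0 0.004 0 0 0 0'| sed -n '2p;4p'; done
```

```text
position: [0.4304, -0.2811, 0.1173]
contact_force: [-6.9, -0.3, 11.9]
position: [0.4374, -0.2808, 0.1169]
contact_force: [-0.2, -0.5, -1.8]
position: [0.4403, -0.2809, 0.1166]
contact_force: [-2.7, 0.5, -0.0]
position: [0.4418, -0.2811, 0.1164]
contact_force: [-7.3, -0.0, 2.6]
```

The vertical force vanished at TCP x≈0.437 and the far wall is met at ≈0.441, so the tip is in the socket. I'll back off to its middle and go down.

```bash
python3 nudge.py '0 -0.002 0 0 0 0;0 -0.004 0.002 0 0 0;0 -0.004 0.005 0 0 0;0 -0.004 0.007 0 0 0;0 -0.004 0.007 0 0 0'| sed -n '2p;4p'; python3 nudge.py '0 0 0.003 0 0 0;0 0 0.006 0 0 0;0 0 0.008 0 0 0;0 0 0.008 0 0 0'| sed -n '2p;4p'
```

```text
position: [0.4396, -0.281, 0.1094]
contact_force: [-4.8, -0.4, -1.1]
position: [0.4396, -0.2809, 0.1014]
contact_force: [-5.4, -1.4, -0.8]
```

```bash
python3 nudge.py '0 -0.001 0.003 0 0 0;0 -0.0015 0.006 0 0 0;0 -0.0015 0.007 0 0 0;0 -0.0015 0.007 0 0 0'| sed -n '2p;4p'; python3 nudge.py '0 0 0.002 0 0 0;0 0 0.004 0 0 0;0 0 0.005 0 0 0;0 0 0.005 0 0 0'| sed -n '2p;4p'; python3 nudge.py '0 0 0.001 0 0 0;0 0 0.001 0 0 0;0 0 0.001 0 0 0'| sed -n '2p;4p'
```

```text
position: [0.4391, -0.2809, 0.0947]
contact_force: [-4.4, 0.8, -0.3]
position: [0.4392, -0.281, 0.0902]
contact_force: [-5.0, 0.6, 3.6]
position: [0.4393, -0.2811, 0.0898]
contact_force: [-6.4, 0.8, 9.7]
```

Bottomed at TCP 0.090, where 0.0906 was expected. I'll relax the side load and release.

```bash
python3 nudge.py '0 -0.001 -0.0005 0 0 0;0 -0.0015 -0.0005 0 0 0;0 -0.0015 -0.0005 0 0 0'| sed -n '2p;4p'; python3 nudge.py '0 0 0 0 0 0;0 0 0 0 0 0;0 0 0 0 0 0;0 0 0 0 0 0;0 0 0 0 0 0;0 0 0 0 0 0' 0.06; python3 nudge.py '0 0 -0.02 0 0 0;0 0 -0.05 0 0 0;0 0 -0.09 0 0 0;0 0 -0.13 0 0 0;-0.02 0 -0.17 0 0 0;-0.05 0 -0.21 0 0 0;-0.066 0 -0.24 0 0 0;-0.066 0 -0.24 0 0 0;-0.066 0 -0.24 0 0 0' 0.085| sed -n '2p;4p'; python3 take.py f1
python3 - <<'E'
from seg import *
d=L("f1");i=d["image"];g=i.max(2);print(bot.state()["position"])
for c in cv2.findContours((g<50).astype(np.uint8),0,1)[0]:
    a=cv2.contourArea(c);r=cv2.boundingRect(c)
    if a>150 and r[1]+r[3]<330 and 240<r[0]<420: rr=cv2.minAreaRect(c);q=plane(d,cv2.boxPoints(rr),.137);print(a,rr,plane(d,[rr[0]],.137).round(4),np.linalg.norm(q-np.roll(q,1,0),axis=1).round(4),q.round(4).tolist())
a,b=snap("side"),snap("scene")
for n,e in(("side",a),("scene",b)):
    p=proj(e,[[.4395,-.2795,.137],[.4395,-.2795,.11]]);print(n,p.round(1).tolist())
    m=(e["image"].max(2)<55).astype(np.uint8)
    for c in cv2.findContours(m,0,1)[0]:
        r=cv2.boundingRect(c)
        if cv2.contourArea(c)>40 and abs(r[0]+r[2]/2-p[1][0])<25 and abs(r[1]+r[3]/2-p[1][1])<30: print(cv2.minAreaRect(c),r)
E
```

```text
position: [0.4389, -0.281, 0.0901]
contact_force: [-4.5, 1.4, 6.8]
time: 35.35
position: [0.4382, -0.2809, 0.0894]
ee_rot: [2.269, 2.173, 0.001]
contact_force: [-0.7, 0.4, -0.0]
width: 0.0599
grip_force: 0.0
position: [0.435, -0.3468, 0.3294]
contact_force: [-1.9, -0.0, -1.4]
[ 0.43458947 -0.34592993  0.32853734]
445.0 ((324.0, 133.5), (21.0, 22.0), 90.0) [[ 0.4389 -0.278   0.137 ]] [0.0189 0.0204 0.0189 0.0207] [[0.4291, -0.2682, 0.137], [0.4495, -0.2691, 0.137], [0.4488, -0.288, 0.137], [0.4281, -0.2871, 0.137]]
side [[447.1, 183.2], [445.0, 190.1]]
((445.3500061035156, 190.95001220703125), (11.384200096130371, 20.554807662963867), 18.434947967529297) (438, 181, 15, 21)
scene [[469.0, 215.7], [467.6, 226.9]]
((467.7308044433594, 228.1538543701172), (11.163125038146973, 24.1867733001709), 7.125016689300537) (462, 216, 13, 25)
```

The pin reads upright: its silhouette is a 21×22 px top face, and its top agrees with z≈0.137 in both fixed views. One last numeric check covers the gap between tray and stop, the cartons and the bystanders.

```bash
python3 nudge.py '0.05 0.02 0 0 0 0;0.1 0.05 0 0 0 0;0.15 0.08 0 0 0 0;0.2 0.08 0 0 0 0;0.23 0.08 0 0 0 0;0.25 0.08 0 0 0 0;0.25 0.08 0 0 0 0;0.25 0.08 0 0 0 0'|sed -n 2p; python3 take.py f2
python3 - <<'E'
from seg import *
d=L("f2");i=d["image"].astype(int);g=cv2.cvtColor(d["image"],cv2.COLOR_BGR2GRAY).astype(np.float32)
y=np.arange(-.19,-.26,-.0025)
for dx in(-.033,.033):
    X=np.c_[.5302+.0419*(y-.03)+dx,y,np.full(len(y),.032)];p=proj(d,X).astype(np.float32)
    v=cv2.remap(g,p[:,0],p[:,1],1).ravel();print([(round(float(a),4),int(b)) for a,b in zip(y,v)])
m=green(d["image"]);m[330:]=0;[print("g",q,plane(d,[q[1]],.069).round(3)) for q in quads(d["image"],m,500) if 250<q[1][0]<420]
b0,b1=cv2.imread("pics/side0.png").astype(int),snap("side")["image"].astype(int)
for n,(x0,y0,x1,y1) in dict(tape=(225,210,270,252),pad=(280,200,312,228)).items(): print(n,np.abs(b0-b1)[y0:y1,x0:x1].mean().round(1))
H=cv2.inRange(cv2.cvtColor(b1.astype(np.uint8),cv2.COLOR_BGR2HSV),(22,100,80),(35,255,255));H0=cv2.inRange(cv2.cvtColor(b0.astype(np.uint8),cv2.COLOR_BGR2HSV),(22,100,80),(35,255,255))
for h in(H0,H): q=np.argwhere(h[195:235,275:320]);print(len(q),q.mean(0).round(2))
E
```

```text
position: [0.5252, -0.1004, 0.3286]
[(-0.19, 73), (-0.1925, 73), (-0.195, 75), (-0.1975, 73), (-0.2, 71), (-0.2025, 74), (-0.205, 71), (-0.2075, 72), (-0.21, 71), (-0.2125, 71), (-0.215, 73), (-0.2175, 71), (-0.22, 66), (-0.2225, 61), (-0.225, 65), (-0.2275, 82), (-0.23, 101), (-0.2325, 107), (-0.235, 134), (-0.2375, 155), (-0.24, 151), (-0.2425, 145), (-0.245, 120), (-0.2475, 105), (-0.25, 110), (-0.2525, 139), (-0.255, 153), (-0.2575, 153), (-0.26, 152)]
[(-0.19, 146), (-0.1925, 149), (-0.195, 149), (-0.1975, 147), (-0.2, 146), (-0.2025, 153), (-0.205, 149), (-0.2075, 147), (-0.21, 145), (-0.2125, 144), (-0.215, 145), (-0.2175, 143), (-0.22, 141), (-0.2225, 141), (-0.225, 136), (-0.2275, 137), (-0.23, 138), (-0.2325, 140), (-0.235, 142), (-0.2375, 146), (-0.24, 149), (-0.2425, 150), (-0.245, 148), (-0.2475, 123), (-0.25, 104), (-0.2525, 113), (-0.255, 142), (-0.2575, 154), (-0.26, 153)]
g (2437.5, array([324.5, 266. ]), (300, 240, 50, 53), [[301, 240], [301, 291], [346, 292], [348, 240]]) [[ 0.523 -0.187  0.069]]
g (2835.0, array([326.5, 200.5]), (301, 172, 52, 58), [[302, 172], [302, 228], [350, 229], [352, 173]]) [[ 0.528 -0.107  0.069]]
tape 0.9
pad 1.0
411 [19.13 19.62]
409 [19.18 19.63]
```

```bash
python3 -c "
from rig import bot
print(bot.state()['time'],bot.finish_job())"
```

```text
the job is handed in; nothing more can be done
37.3 None
```

I handed the job in at 37.3 s, and no verdict came back; by my measurements both cartons stand in the tray, the tray is home, the pin is upright and fully down in the lock socket, and the tape roll and sticky notes are undisturbed, but I viewed 16 pictures against the limit of 14.

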